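Stack and lock evidence boxes on the transfer carrier

TASK

Make the evidence boxes ready for transfer. Seat the red-lidded box in the pockets of the grey carrier first, press the carrier's yellow lever down until it stays latched over that box, and only then stack every blue-lidded box on the desk on top of it in one straight column, in any order, each with its feet fully home in the pockets of the lid below. Leave the other things on the desk where they are and take the hand away.

Things in the scene. Friction and masses are not known exactly. Their poses are not given: they have to be found in the camera images.
- box_red_centre (a point): Red-lidded evidence box (always present), white shell, same shape as the blue ones: 120 mm long (x; 6 mm high end ledges make the foot 134), 60 mm wide (y, flat sides: grasp here), 56 mm high: four 6 mm rubber feet, then 50 mm of shell with fixed lid; 0.25 kg. Point: its middle, 31 mm above the feet's undersides, 25 mm below the lid top; z out of the lid. May be turned end for end.
- box_b_centre (a point): Blue-lidded box, shaped like the red one; may be absent. All boxes: round tapered feet (9 mm across at the tip, 14 at the root) 45 mm along x and 16 mm along y from the middle; the lid has square pockets (17 mm wide, 7.5 deep) at the same places. Seated, the underside lies flat on the lid below, 50 mm higher per box; feet beside the pockets: up to 6 mm too high. Point and axes as box_red.
- box_c_centre (a point): Another blue-lidded box, same as box_b; may be absent. Point: its middle, 31 mm above the feet's undersides; same axes.
- box_d_centre (a point): Another blue-lidded box, same as box_b; may be absent. Point: its middle, 31 mm above the feet's undersides; same axes.
- box_e_centre (a point): Another blue-lidded box, same as box_b; may be absent. Point: its middle, 31 mm above the feet's undersides; same axes.
- carrier_seat (a point): Transfer carrier, fixed: grey plate 150 (x) x 90 (y) x 14 mm thick with four pockets as in the lids. Point: middle of the plate's top face, x along the plate, z up. A seated box has its middle 25 mm above, its length along x. At the -x end a latch housing (x -0.117 to -0.081 m, y +-28 mm, 36 mm high above this point) bears the lever, which drives a brass tongue over the box's end ledge.
- lever_paddle (a point): Middle of the top face of the lever's yellow paddle (40 mm along the lever, 46 wide), 75 mm from the pivot, which lies at x -0.106, z +0.026 m in the carrier_seat frame. The lever points to -x: raised it slopes 0.67 rad up; latched it is nearly level, paddle top 40 mm above carrier_seat. Pushing straight down at x -0.165 m, y 0 of carrier_seat stays on the paddle throughout.
- clamp_lever (a joint): Lever angle, rad: 0 raised (start), grows as the paddle is pressed down, stop at 0.66. Sprung: resists with up to about 10 N at the paddle. Let go before about 0.48 it springs back to 0; past that it drops into a detent near 0.54 and stays by itself.
- laser_printer: Fixed black laser printer between the boxes and the carrier: x about 0.58 to 0.80 m, y -0.08 to 0.28 m, 0.185 m high, its output flap and a paper sheet in front of it at desk height down to about x 0.42; carry boxes round its front (nothing tall nearer than x 0.48) or well over it.
- bottle: Bystander: cream-coloured bottle with a white cap near the lamp, 64 mm across, 129 mm high; origin under its middle.
- stapler: Bystander: red and black stapler, 128 mm long, 34 mm wide, 38 mm high; origin under its middle.
- mouse: Bystander: black computer mouse, 114x55x38 mm; origin under its middle.

How it is judged:
On the way, in this order (a step that is already met when the one before it is completed fails the run):
1. the red-lidded box is seated in the carrier's pockets (horizontal distance between box_red_centre and carrier_seat below 0.012 m and angle between the x axis of box_red_centre and the x axis of carrier_seat, either way round below 0.15 rad and angle between box_red_centre's own z axis and vertical below 0.035 rad and z of box_red_centre in the frame of carrier_seat between 0.022 and 0.028 m), for 0.2 s.
2. with the red-lidded box seated, the lever is pressed past its detent (all of step 1 and value of joint clamp_lever above 0.49 rad), for 0.3 s.
3. every blue-lidded box present is stacked on the red one, feet in the pockets (horizontal distance between each of box_b_centre, box_c_centre, box_d_centre, box_e_centre and carrier_seat below 0.012 m and angle between the x axis of each of box_b_centre, box_c_centre, box_d_centre, box_e_centre and the x axis of carrier_seat, either way round below 0.15 rad and angle between each of box_b_centre, box_c_centre, box_d_centre, box_e_centre's own z axis and vertical below 0.035 rad and (z of box_b_centre in the frame of carrier_seat between 0.072 and 0.078 m or z of box_b_centre in the frame of carrier_seat between 0.122 and 0.128 m or z of box_b_centre in the frame of carrier_seat between 0.172 and 0.178 m or z of box_b_centre in the frame of carrier_seat between 0.222 and 0.228 m) and (z of box_c_centre in the frame of carrier_seat between 0.072 and 0.078 m or z of box_c_centre in the frame of carrier_seat between 0.122 and 0.128 m or z of box_c_centre in the frame of carrier_seat between 0.172 and 0.178 m or z of box_c_centre in the frame of carrier_seat between 0.222 and 0.228 m) and (z of box_d_centre in the frame of carrier_seat between 0.072 and 0.078 m or z of box_d_centre in the frame of carrier_seat between 0.122 and 0.128 m or z of box_d_centre in the frame of carrier_seat between 0.172 and 0.178 m or z of box_d_centre in the frame of carrier_seat between 0.222 and 0.228 m) and (z of box_e_centre in the frame of carrier_seat between 0.072 and 0.078 m or z of box_e_centre in the frame of carrier_seat between 0.122 and 0.128 m or z of box_e_centre in the frame of carrier_seat between 0.172 and 0.178 m or z of box_e_centre in the frame of carrier_seat between 0.222 and 0.228 m)), for 0.2 s.
At the end, for the whole second after the job is handed in: Red box in the carrier's pockets, lever latched (over 0.49 rad), each blue box in the column above: within 12 mm of the carrier's middle and 0.15 rad of its direction, tilt under 0.035 rad, height within 3 mm of whole 50 mm steps above the seated red box's place (also 3 mm) (all of step 2 and all of step 3); the robot touches nothing.
It fails at once if a bystander (cream bottle, stapler or mouse) is pushed more than 5 cm (distance of any of bottle, stapler, mouse from where it was at the start of the episode above 0.05 m).
It fails at once if the bottle is knocked over (angle between bottle's own z axis and vertical above 0.5 rad).
Of box_b, box_c, box_d, box_e only 3 to 4 are there at a start; the rules pass over those that are not, and their reading is None.
At some moment in a run one of box_b, box_c, box_d, box_e may be knocked a few centimetres aside while the robot is not near it.
Once in a run the grip may slacken for a moment while it holds something.
It also fails if it takes over 208 s, if anything falls off the work surface, if the arm or the gripper's body presses on something with over 40 N, if the wrist force passes 120 N, or if a joint passes its speed limit or range.

ROBOT

A 7-joint arm with a two-finger parallel gripper is mounted at the origin on a cart in front of the work surface, level with it; the furniture and walls round the work are solid. World frame = base frame: x ahead of the robot, y to its left, z up, the work surface at z = 0. Lengths are in m, angles in rad, forces in N, time in s.
With the tool pointing down it reaches from about 0.425 to 0.8 m from the base axis. Payload 8.3 kg.
Tool frame: the origin (TCP) lies between the finger pads; the fingertips stand 19 mm ahead of it and the grasp point (between the pads) is the TCP; z points along the fingers, y is the line along which they close (so a half turn about z gives the same grasp; the last joint's range is limited). The gripper opens to 85 mm and grips with 20 to 120 N. Pads are 22 mm wide; open, the fingers measure 114 mm over their backs; the gripper's body (76 mm by 85 mm) begins 54 mm behind the grasp point. The pads swing forward as they close: fully open they stand 13 mm farther back than shut.
Start: joints at [1.17, 0.383, 0.016, 1.37, -0.006, 1.388, -0.046], TCP at [0.207, -0.59, 0.25] pointing down, gripper open.
Joint ranges: [-2.95, 2.95], [-0.25, 2.06], [-1.52, 1.56], [0.18, 2.33], [-1.44, 4.58], [0.02, 2.06], [-3.01, 3.01]. Speed limits (rad/s): [2.39, 2.39, 3.01, 3.01, 3.14, 3.14, 3.14].

INTERFACE

Orientations are given as a rotation vector (axis times angle).
In Python, from bench import robot gives the robot as it stands.
- The arm moves only by the tool step_arm, never from a script. Its argument "steps" is a list of rows, each an object with "dr": the turn, a rotation vector about the tool's x, y, z in rad, a list of three; "dp": the shift along the tool's x, y, z in cm, a list of three; "jaw": the closure, from 0 (fully open) to 1 (shut). A call has 1 to 8 rows; each row is the pose to reach, as a shift and turn from the pose commanded when the call began, along the tool's axes at that moment; what a row does not reach only later rows make up. A row lasts 1/12 s, in which the tool goes at most 41.7 mm and 7.16 degrees, less where a joint would pass 70% of its speed; a pose out of reach is approached as far as the arm can. A call with a gripper value outside its range is refused whole. The fingers move at their own pace and stop on an object; "grip_force" is the grip in N (left out, the last holds). Time passes only in rows, so rows that repeat a pose let the fingers close. It gives the time, the measured TCP pose, the force, the opening and the grip force at its end, in the units of the state.
- robot.state(): the state, without advancing time (a new reading comes with each control period).
- robot.read_camera(name): name is "scene" or "top" or "wrist"; returns (picture, depth): 384x512x3 uint8, red, green, blue; 384x512 float32, m along the optical axis (not along the pixel's ray), 0 where there is no reading.
- robot.camera_params(name): a dict with "vfov" (degrees; the focal length in pixels is half the picture's height over the tangent of half this angle, whatever the lens; pixels are square), "cx", "cy" (the principal point, pixels), "world_from_camera" (4x4, takes a point from camera to world coordinates); the wrist camera has in their place "hand_eye" (4x4, takes a point from camera to tool coordinates, whose origin is the TCP and whose axes are the flange's). Camera axes: x right, y up, looking along -z (the intrinsics and any distortion apply to the point x, -y, -z); pixel columns grow to the right and rows downward; lengths in m; the calibration is good to about 2 mm. A picture is of the moment at which its call begins: read the wrist's pose just before it. camera_params takes no time and is no camera call.
- robot.finish_job(): hands the job in; it is judged then, once.
The state is a dict: "clock": time; "joints": joint angles; "joint_vel": joint speeds; "joint_torque": joint torques, N m; "position": TCP position; "tool_rot": TCP orientation; "ft_force": force on the tool from outside, world axes, zero at the start; "moment": the same for the moment, N m; "finger_gap": opening from 0.0 (shut) to 1.0 (fully open); "finger_force": force on a finger pad.
Only numpy, scipy, OpenCV 4.12 (cv2) and the standard library are available. Lean on these libraries where they do the work, as an engineer would, in place of code of your own. Each camera call takes 0.05 s, during which the arm holds its last target. There are 200 camera calls.

## Working session

There is one attempt and no reset: what is moved stays moved. The work goes in short steps, Python scripts to look and compute and a tool call to move; the robot and the scene stay as the last step left them, time stands still between calls to the robot, and variables do not carry over. Pictures are saved under pics/ and viewed, at most 14 in all, crops included, and the job is handed in when it is done.

Besides the shell and the picture viewer there is one more tool, called after "Request:" by a JSON object that holds its "op" and its "data". step_arm: Moves the arm, as the interface text tells. Its arguments: {"type":"object","properties":{"steps":{"type":"array"},"grip_force":{"type":"number"}},"required":["steps"]}

```bash
ls; mkdir -p pics; python3 - <<'E'
from bench import robot
import cv2,json
s=robot.state();print({k:s[k] for k in('clock','position','tool_rot','finger_gap','ft_force')})
for n in('scene','top'):
    p,d=robot.read_camera(n);cv2.imwrite(f'pics/{n}0.png',p[:,:,::-1]);print(n,robot.camera_params(n))
print(robot.camera_params('wrist'))
E
```

```text
pics
{'clock': 0.0, 'position': array([ 0.20697319, -0.58923237,  0.24923984]), 'tool_rot': array([-3.09495350e+00, -5.27741895e-01,  6.17074192e-04]), 'finger_gap': 0.9970897411491119, 'ft_force': array([ 0.47164004,  0.166779  , -0.39407057])}
scene {'vfov': 56.81153607116435, 'cx': 255.0038325197648, 'cy': 193.44916936511123, 'world_from_camera': array([[-0.61898928,  0.57634781, -0.53354988, -0.1998835 ],
       [-0.78536936, -0.46015919,  0.41406339,  0.62435696],
       [-0.00687335,  0.67533453,  0.73747951,  1.12353244],
       [ 0.        ,  0.        ,  0.        ,  1.        ]])}
top {'vfov': 48.72038149383143, 'cx': 264.304104297454, 'cy': 196.49680679566455, 'world_from_camera': array([[-0.02502461,  0.98345186, -0.17943303,  0.31987818],
       [-0.99966551, -0.02579005, -0.00193409,  0.02407974],
       [-0.00652967,  0.17932462,  0.98376829,  1.40268013],
       [ 0.        ,  0.        ,  0.        ,  1.        ]])}
{'vfov': 59.43397019751781, 'cx': 254.0944493952051, 'cy': 190.21812086528737, 'hand_eye': array([[ 3.77481680e-04,  9.47368738e-01,  3.20144237e-01,
         8.31404324e-02],
       [ 9.99999926e-01, -3.79348670e-04, -5.65325869e-05,
         1.01187489e-04],
       [ 6.78890850e-05,  3.20144235e-01, -9.47368811e-01,
        -1.23142071e-01],
       [ 0.00000000e+00,  0.00000000e+00,  0.00000000e+00,
         1.00000000e+00]])}
```

View pics/top0.png

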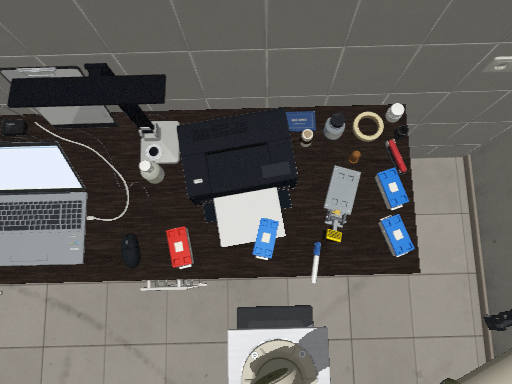

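View pics/scene0.png

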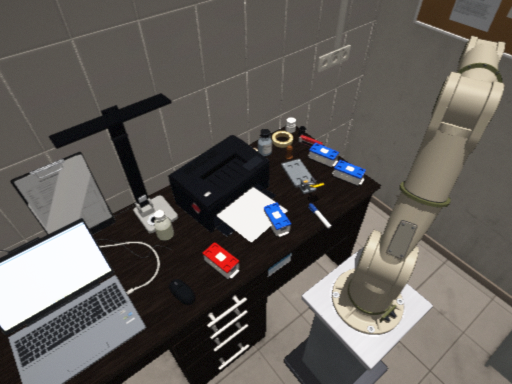

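Top view: red box at (179,247), blue boxes at (266,238), (392,189) and (397,235). The carrier is at (343,187) with its paddle at (334,235), towards the robot. Next I'll measure these.

```bash
cat > h.py <<'E'
import numpy as np,cv2
from scipy.spatial.transform import Rotation as R
from bench import robot
def cam(name):
    s=robot.state(); p,d=robot.read_camera(name); c=robot.camera_params(name)
    if 'hand_eye' in c:
        T=np.eye(4);T[:3,:3]=R.from_rotvec(s['tool_rot']).as_matrix();T[:3,3]=s['position'];T=T@c['hand_eye']
    else: T=c['world_from_camera']
    return dict(p=p,d=d,T=T,f=192/np.tan(np.radians(c['vfov'])/2),cx=c['cx'],cy=c['cy'])
def rays(c,uv):
    uv=np.atleast_2d(uv).astype(float)
    v=np.c_[(uv[:,0]-c['cx'])/c['f'],-(uv[:,1]-c['cy'])/c['f'],-np.ones(len(uv))]
    return v@c['T'][:3,:3].T
def onplane(c,uv,z):
    r=rays(c,uv);o=c['T'][:3,3];return o+r*((z-o[2])/r[:,2])[:,None]
def depthpts(c,m):
    v,u=np.nonzero(m&(c['d']>0));r=rays(c,np.c_[u,v]);return c['T'][:3,3]+r*c['d'][v,u][:,None]
def mask(c,col):
    h,s,v=cv2.split(cv2.cvtColor(c['p'],cv2.COLOR_RGB2HSV))
    return {'blue':(abs(h.astype(int)-106)<10)&(s>150)&(v>90),'red':((h<8)|(h>172))&(s>150)&(v>90),
            'yellow':(abs(h.astype(int)-26)<8)&(s>140)&(v>90)}[col]
def comps(m,amin):
    n,l,st,_=cv2.connectedComponentsWithStats(cv2.morphologyEx(m.astype(np.uint8),cv2.MORPH_CLOSE,np.ones((3,3))))
    return [l==i for i in range(1,n) if st[i,4]>=amin]
def boxes(c,col,amin=150,z=None):
    out=[]
    for m in comps(mask(c,col),amin):
        P=depthpts(c,m); zt=np.percentile(P[:,2],60) if len(P) else np.nan
        zz=zt if z is None else z
        cn=max(cv2.findContours(m.astype(np.uint8),0,1)[0],key=cv2.contourArea)
        hull=cv2.convexHull(cn)[:,0]
        W=onplane(c,hull,zz)[:,:2]
        (x,y),(w,h),a=cv2.minAreaRect((W*1000).astype(np.float32))
        if w<h: a+=90
        out.append((col,round(x/1000,4),round(y/1000,4),round(max(w,h)),round(min(w,h)),round((a+90)%180-90,1),round(float(zt),4),m.sum()))
    return out
E
python3 - <<'E'
from h import *
for n in('top','scene'):
    c=cam(n)
    for col in('red','blue','yellow'):
        for b in boxes(c,col,40): print(n,b)
c=cam('top')
# carrier plate
h,s,v=cv2.split(cv2.cvtColor(c['p'],cv2.COLOR_RGB2HSV));m=(s<60)&(v>70)
m[:, :318]=0;m[:,362:]=0;m[:160]=0;m[232:]=0
for k in comps(m,200):
    P=depthpts(c,k);ok=abs(P[:,2]-.014)<.01;print(np.median(P[:,2]),ok.sum());
    (x,y),wh,a=cv2.minAreaRect((P[ok,:2]*1000).astype(np.float32));print(x,y,wh,a)
cv2.imwrite('pics/t1.png',cv2.resize(c['p'][140:270,290:430,::-1],None,fx=5,fy=4.6,interpolation=2))
E
```

```text
top ('red', 0.6967, -0.4178, 115, 22, 19.1, 0.0387, np.int64(218))
top ('red', 0.4124, 0.303, 121, 63, 11.0, 0.0553, np.int64(669))
top ('blue', 0.586, -0.39, 122, 63, 17.9, 0.0565, np.int64(632))
top ('blue', 0.4326, -0.3926, 121, 63, 20.0, 0.0567, np.int64(656))
top ('blue', 0.4336, 0.0263, 119, 62, -13.9, 0.0557, np.int64(611))
top ('blue', 0.3983, -0.1385, 39, 16, -2.8, 0.0164, np.int64(61))
top ('yellow', 0.4322, -0.1836, 48, 31, 74.4, 0.0957, np.int64(156))
scene ('red', 0.6959, -0.4113, 109, 30, 19.3, 0.0372, np.int64(74))
scene ('red', 0.4133, 0.3055, 126, 65, 11.3, 0.0554, np.int64(499))
scene ('blue', 0.5862, -0.3852, 125, 70, 18.3, 0.0551, np.int64(226))
scene ('blue', 0.4317, -0.3879, 122, 69, 19.0, 0.0553, np.int64(264))
scene ('blue', 0.4319, 0.0299, 122, 64, -13.6, 0.0554, np.int64(346))
scene ('yellow', 0.4237, -0.1731, 56, 18, 66.5, 0.0972, np.int64(41))
0.01433680946107696 1287
568.956298828125 -226.62838745117188 (92.97537994384766, 203.03416442871094) 73.78803253173828
```

View pics/t1.png

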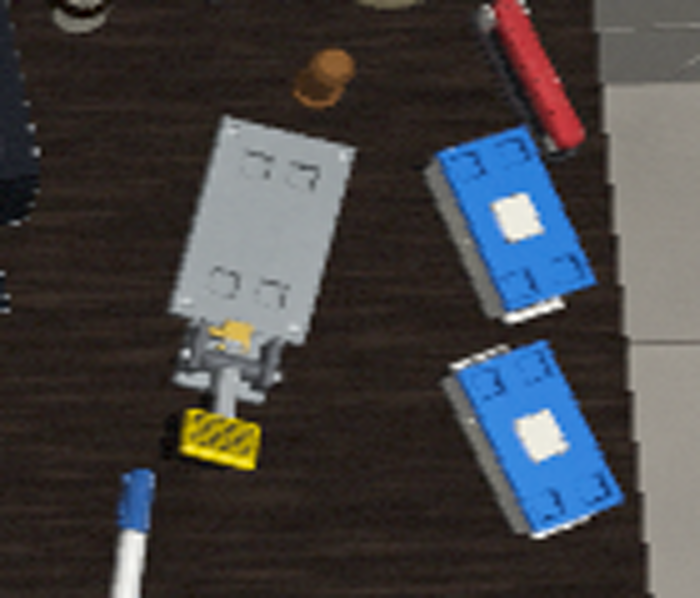

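```bash
cat >> h.py <<'E'
def go(x,y,z,yaw,say=''):
    """shift (cm) and turn in tool axes from present pose to tool-down pose with tool-x yaw (deg)"""
    s=robot.state();A=R.from_rotvec(s['tool_rot']);p=s['position']
    B=R.from_matrix(np.c_[[np.cos(np.radians(yaw)),np.sin(np.radians(yaw)),0],[np.sin(np.radians(yaw)),-np.cos(np.radians(yaw)),0],[0,0,-1]])
    print(say,'dp',(A.inv().apply(np.array([x,y,z])-p)*100).round(2).tolist(),'dr',(A.inv()*B).as_rotvec().round(3).tolist())
def seq(pts):
    """same for a chain of waypoints (x,y,z,yaw), each from the one before"""
    s=robot.state();p=s['position'];A=R.from_rotvec(s['tool_rot'])
    for x,y,z,yaw in pts:
        t=np.radians(yaw);B=R.from_matrix(np.c_[[np.cos(t),np.sin(t),0],[np.sin(t),-np.cos(t),0],[0,0,-1]])
        q=np.array([x,y,z]);print((x,y,z,yaw),'dp',(A.inv().apply(q-p)*100).round(2).tolist(),'dr',(A.inv()*B).as_rotvec().round(3).tolist(),'n>=%.1f'%max(np.linalg.norm(q-p)/.0417,np.degrees((A.inv()*B).magnitude())/7.16))
        p,A=q,B
E
python3 - <<'E'
from h import *
c=cam('top')
h,s,v=cv2.split(cv2.cvtColor(c['p'],cv2.COLOR_RGB2HSV));m=(s<60)&(v>70)
m[:, :318]=0;m[:,362:]=0;m[:160]=0;m[232:]=0
k=cv2.morphologyEx(m.astype(np.uint8),cv2.MORPH_OPEN,np.ones((15,15)))
n=max(cv2.findContours(k,0,1)[0],key=cv2.contourArea)
W=onplane(c,n[:,0],.014)[:,:2]*1000
print(cv2.minAreaRect(W.astype(np.float32)))
C=onplane(c,[(335,165.4),(361,172.6),(350.4,215),(324,207.8)],.014);print(C.round(3),C.mean(0))
go(.207,-.59,.25,15)
seq([(.40,-.38,.25,12),(.45,-.10,.25,12),(.45,.15,.25,12),(.412,.303,.18,11)])
E
```

```text
((593.526611328125, -233.04649353027344), (99.79000091552734, 141.99188232421875), 86.32421875)
[[ 0.673 -0.214  0.014]
 [ 0.646 -0.3    0.014]
 [ 0.504 -0.256  0.014]
 [ 0.53  -0.17   0.014]] [ 0.58832311 -0.23478938  0.014     ]
 dp [-0.03, 0.04, -0.01] dr [-0.001, -0.0, 0.076]
(0.4, -0.38, 0.25, 12) dp [25.14, -13.37, 0.0] dr [-0.001, -0.0, 0.128] n>=6.8
(0.45, -0.1, 0.25, 12) dp [10.71, -26.35, 0.0] dr [0.0, 0.0, 0.0] n>=6.8
(0.45, 0.15, 0.25, 12) dp [5.2, -24.45, 0.0] dr [0.0, 0.0, 0.0] n>=6.0
(0.412, 0.303, 0.18, 11) dp [-0.54, -15.76, 7.0] dr [0.0, 0.0, 0.017] n>=4.1
```

```bash
python3 - <<'E'
from h import *
seq([(.40,-.40,.27,0),(.60,-.24,.27,-17)])
E
```

```text
(0.4, -0.4, 0.27, 0) dp [24.48, -11.49, -2.0] dr [-0.001, 0.0, 0.338] n>=6.5
(0.6, -0.24, 0.27, -17) dp [20.0, -16.0, 0.0] dr [0.0, 0.0, 0.297] n>=6.1
```

Request:
{"op": "step_arm", "data": {"steps": [{"dp": [12.2, -5.7, -1], "dr": [0, 0, 0.17], "jaw": 0}, {"dp": [24.5, -11.5, -2], "dr": [0, 0, 0.338], "jaw": 0}, {"dp": [24.5, -11.5, -2], "dr": [0, 0, 0.338], "jaw": 0}, {"dp": [24.5, -11.5, -2], "dr": [0, 0, 0.338], "jaw": 0}, {"dp": [24.5, -11.5, -2], "dr": [0, 0, 0.338], "jaw": 0}, {"dp": [24.5, -11.5, -2], "dr": [0, 0, 0.338], "jaw": 0}, {"dp": [24.5, -11.5, -2], "dr": [0, 0, 0.338], "jaw": 0}, {"dp": [24.5, -11.5, -2], "dr": [0, 0, 0.338], "jaw": 0}]}}

```text
clock: 0.97
position: [0.4061, -0.3938, 0.271]
tool_rot: [-3.14, -0.017, -0.005]
ft_force: [0.2, 0.1, -1.1]
finger_gap: 0.999
finger_force: 0.0
```

Request:
{"op": "step_arm", "data": {"steps": [{"dp": [20, -16, 0], "dr": [0, 0, 0.297], "jaw": 0}, {"dp": [20, -16, 0], "dr": [0, 0, 0.297], "jaw": 0}, {"dp": [20, -16, 0], "dr": [0, 0, 0.297], "jaw": 0}, {"dp": [20, -16, 0], "dr": [0, 0, 0.297], "jaw": 0}, {"dp": [20, -16, 0], "dr": [0, 0, 0.297], "jaw": 0}, {"dp": [20, -16, 0], "dr": [0, 0, 0.297], "jaw": 0}, {"dp": [20, -16, 0], "dr": [0, 0, 0.297], "jaw": 0}, {"dp": [20, -16, 0], "dr": [0, 0, 0.297], "jaw": 0}]}}

```text
clock: 1.63
position: [0.6032, -0.2348, 0.2692]
tool_rot: [-3.106, 0.453, 0.001]
ft_force: [0.3, 1.0, 0.0]
finger_gap: 1.003
finger_force: 0.0
```

```bash
python3 - <<'E'
from h import *
s=robot.state();print(s['clock'],s['position'],np.degrees(np.arctan2(*R.from_rotvec(s['tool_rot']).as_matrix()[[1,0],0])),s['joints'])
c=cam('wrist');cv2.imwrite('pics/w0.png',c['p'][:,:,::-1]);np.savez('w0.npz',**c)
E
```

```text
1.6333 [ 0.60318561 -0.23481285  0.26924045] -16.5831949807044 [ 0.43324145  0.43474267 -0.16197522  1.25981346  0.06545974  1.45313222
 -1.58187359]
```

View pics/w0.png

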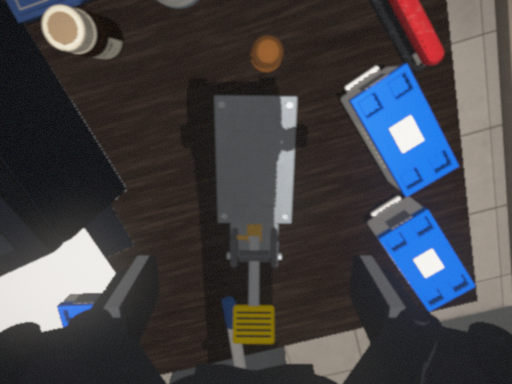

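Wrist view: carrier plate corners near (215,97), (298,96), (292,223), (219,223). The paddle is at (254,324), and the two right-hand blue boxes are at (405,133) and (429,262).

```bash
python3 - <<'E'
from h import *
c=dict(np.load('w0.npz'))
m=np.zeros((384,512),bool)
P=c['d'];v,u=np.mgrid[85:222,195:315]
uv=np.c_[u.ravel(),v.ravel()];d=P[uv[:,1],uv[:,0]];X=c['T'][:3,3]+rays(c,uv)*d[:,None]
ok=(d>0)&(X[:,2]>.008)&(X[:,2]<.03);print(np.median(X[ok,2]),ok.sum())
mm=np.zeros((384,512),np.uint8);mm[uv[ok,1],uv[ok,0]]=1
mm=cv2.morphologyEx(mm,cv2.MORPH_OPEN,np.ones((9,9)))
n=max(cv2.findContours(mm,0,1)[0],key=cv2.contourArea);print(cv2.boundingRect(n))
W=onplane(c,n[:,0],.014)[:,:2]*1000;print('depth rect',cv2.minAreaRect(W.astype(np.float32)))
S=onplane(c,[(222,104),(290,105),(286,217),(223,216)],.014);print(S.round(4),S.mean(0), np.degrees(np.arctan2(*((S[0]+S[1]-S[2]-S[3])[[1,0]]))))
C=onplane(c,[(215,97),(298,96),(292,223),(219,223)],.014);print(C.round(4),C.mean(0))
for col in('blue','yellow'):
  for b in boxes(c,col,300): print(b)
y=depthpts(c,mask(c,'yellow')&(np.arange(384)[:,None]>280));print('paddle',np.median(y,0))
seq([(.46,-.10,.27,0),(.45,.15,.27,11),(.412,.303,.16,11),(.412,.303,.034,11)])
E
```

```text
0.01374286434228189 9044
(214, 96, 82, 126)
depth rect ((592.78662109375, -230.8629608154297), (89.90345764160156, 148.1275634765625), 73.01287841796875)
[[ 0.6656 -0.2157  0.014 ]
 [ 0.6435 -0.2867  0.014 ]
 [ 0.5162 -0.2485  0.014 ]
 [ 0.5393 -0.1752  0.014 ]] [ 0.59114397 -0.23150254  0.014     ] -17.246145875103434
[[ 0.6748 -0.2107  0.014 ]
 [ 0.6502 -0.2974  0.014 ]
 [ 0.5064 -0.2535  0.014 ]
 [ 0.5318 -0.1675  0.014 ]] [ 0.59079793 -0.23228264  0.014     ]
('blue', 0.5876, -0.3873, 123, 62, 17.7, 0.0557, np.int64(6720))
('blue', 0.4352, -0.3895, 126, 62, 20.0, 0.0558, np.int64(4569))
('blue', 0.4816, 0.026, 40, 30, 76.4, 0.0557, np.int64(316))
('yellow', 0.4378, -0.184, 51, 46, -16.4, 0.092, np.int64(1591))
paddle [ 0.43644391 -0.18408116  0.08902698]
(0.46, -0.1, 0.27, 0) dp [-17.52, -9.11, -0.03] dr [-0.001, 0.001, -0.293] n>=4.7
(0.45, 0.15, 0.27, 11) dp [-1.0, -25.0, 0.0] dr [0.0, 0.0, -0.192] n>=6.0
(0.412, 0.303, 0.16, 11) dp [-0.81, -15.74, 11.0] dr [0.0, 0.0, 0.0] n>=4.6
(0.412, 0.303, 0.034, 11) dp [0.0, 0.0, 12.6] dr [0.0, 0.0, 0.0] n>=3.0
```

Request:
{"op": "step_arm", "data": {"steps": [{"dp": [-17.5, -9.1, 0], "dr": [0, 0, -0.293], "jaw": 0}, {"dp": [-17.5, -9.1, 0], "dr": [0, 0, -0.293], "jaw": 0}, {"dp": [-17.5, -9.1, 0], "dr": [0, 0, -0.293], "jaw": 0}, {"dp": [-17.5, -9.1, 0], "dr": [0, 0, -0.293], "jaw": 0}, {"dp": [-17.5, -9.1, 0], "dr": [0, 0, -0.293], "jaw": 0}, {"dp": [-17.5, -9.1, 0], "dr": [0, 0, -0.293], "jaw": 0}]}}

```text
clock: 2.18
position: [0.4557, -0.0989, 0.271]
tool_rot: [3.141, -0.003, -0.0]
ft_force: [0.6, -0.2, 0.4]
finger_gap: 0.997
finger_force: 0.0
```

Request:
{"op": "step_arm", "data": {"steps": [{"dp": [-1, -25, 0], "dr": [0, 0, -0.192], "jaw": 0}, {"dp": [-1, -25, 0], "dr": [0, 0, -0.192], "jaw": 0}, {"dp": [-1, -25, 0], "dr": [0, 0, -0.192], "jaw": 0}, {"dp": [-1, -25, 0], "dr": [0, 0, -0.192], "jaw": 0}, {"dp": [-1, -25, 0], "dr": [0, 0, -0.192], "jaw": 0}, {"dp": [-1, -25, 0], "dr": [0, 0, -0.192], "jaw": 0}, {"dp": [-1, -25, 0], "dr": [0, 0, -0.192], "jaw": 0}]}}

```text
clock: 2.77
position: [0.4491, 0.1554, 0.271]
tool_rot: [-3.124, -0.307, -0.002]
ft_force: [-0.7, 0.7, -0.2]
finger_gap: 1.002
finger_force: 0.0
```

Request:
{"op": "step_arm", "data": {"steps": [{"dp": [-0.8, -15.7, 11], "dr": [0, 0, 0], "jaw": 0}, {"dp": [-0.8, -15.7, 11], "dr": [0, 0, 0], "jaw": 0}, {"dp": [-0.8, -15.7, 11], "dr": [0, 0, 0], "jaw": 0}, {"dp": [-0.8, -15.7, 11], "dr": [0, 0, 0], "jaw": 0}, {"dp": [-0.8, -15.7, 11], "dr": [0, 0, 0], "jaw": 0}, {"dp": [-0.8, -15.7, 11], "dr": [0, 0, 0], "jaw": 0}, {"dp": [-0.8, -15.7, 11], "dr": [0, 0, 0], "jaw": 0}, {"dp": [-0.8, -15.7, 11], "dr": [0, 0, 0], "jaw": 0}]}}

```text
clock: 3.43
position: [0.4147, 0.2993, 0.1606]
tool_rot: [3.127, 0.291, 0.001]
ft_force: [0.8, -0.3, 0.1]
finger_gap: 0.998
finger_force: 0.0
```

```bash
python3 - <<'E'
from h import *
s=robot.state();print(s['clock'],s['position'],s['joints'])
c=cam('wrist');cv2.imwrite('pics/w1.png',c['p'][:,:,::-1])
for b in boxes(c,'red',1000)+boxes(cam('top'),'red',300): print(b);go(b[1],b[2],.035,b[5])
E
```

```text
3.4333 [0.41473813 0.29930873 0.16060139] [-0.12343077  0.26900711 -0.65617617  1.78124841  0.17960978  1.15131977
 -2.22125057]
('red', 0.4144, 0.3063, 121, 61, 11.0, 0.0557, np.int64(11743))
 dp [0.04, -0.7, 12.61] dr [0.001, -0.002, -0.008]
```

View pics/w1.png

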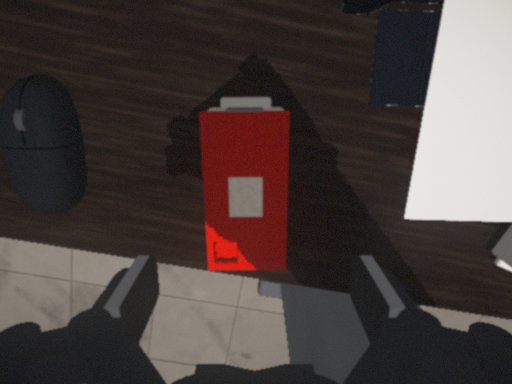

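Red box is between the fingers in the wrist view (lid centre about (246,190)), standing clear of everything else. I'll descend and grasp it.

Request:
{"op": "step_arm", "data": {"steps": [{"dp": [0, -0.7, 2], "dr": [0, 0, 0], "jaw": 0}, {"dp": [0, -0.7, 6], "dr": [0, 0, 0], "jaw": 0}, {"dp": [0, -0.7, 9.5], "dr": [0, 0, 0], "jaw": 0}, {"dp": [0, -0.7, 12], "dr": [0, 0, 0], "jaw": 0}, {"dp": [0, -0.7, 12.5], "dr": [0, 0, 0], "jaw": 0}, {"dp": [0, -0.7, 12.5], "dr": [0, 0, 0], "jaw": 0}]}}

```text
clock: 4.03
position: [0.4122, 0.3063, 0.0346]
tool_rot: [3.126, 0.292, -0.003]
ft_force: [-0.9, -0.7, 0.2]
finger_gap: 0.999
finger_force: 0.0
```

Request:
{"op": "step_arm", "data": {"steps": [{"dp": [0, 0, 0], "dr": [0, 0, 0], "jaw": 0.6}, {"dp": [0, 0, 0], "dr": [0, 0, 0], "jaw": 0.6}, {"dp": [0, 0, 0], "dr": [0, 0, 0], "jaw": 0.6}, {"dp": [0, 0, 0], "dr": [0, 0, 0], "jaw": 0.6}, {"dp": [0, 0, 0], "dr": [0, 0, 0], "jaw": 0.6}, {"dp": [0, 0, 0], "dr": [0, 0, 0], "jaw": 0.6}, {"dp": [0, 0, 0], "dr": [0, 0, 0], "jaw": 0.6}, {"dp": [0, 0, 0], "dr": [0, 0, 0], "jaw": 0.6}], "grip_force": 80}}

```text
clock: 4.7
position: [0.4137, 0.3085, 0.0379]
tool_rot: [-3.127, -0.293, -0.006]
ft_force: [-1.1, -2.4, 6.7]
finger_gap: 0.69
finger_force: 84.0
```

Request:
{"op": "step_arm", "data": {"steps": [{"dp": [0, 0, -1], "dr": [0, 0, 0], "jaw": 0.6}, {"dp": [0, 0, -3], "dr": [0, 0, 0], "jaw": 0.6}, {"dp": [0, 0, -6], "dr": [0, 0, 0], "jaw": 0.6}, {"dp": [0, 0, -9], "dr": [0, 0, 0], "jaw": 0.6}, {"dp": [0, 0, -12], "dr": [0, 0, 0], "jaw": 0.6}, {"dp": [0, 0, -14], "dr": [0, 0, 0], "jaw": 0.6}, {"dp": [0, 0, -15], "dr": [0, 0, 0], "jaw": 0.6}, {"dp": [0, 0, -15], "dr": [0, 0, 0], "jaw": 0.6}]}}

```text
clock: 5.37
position: [0.4132, 0.309, 0.1888]
tool_rot: [-3.125, -0.294, -0.008]
ft_force: [0.5, -0.1, -1.9]
finger_gap: 0.688
finger_force: 86.2
```

```bash
python3 - <<'E'
from h import *
s=robot.state();print(s['clock'],s['position'],s['finger_gap'],s['finger_force'])
c=cam('wrist')
for b in boxes(c,'red',1000): print(b)
seq([(.45,.15,.20,0),(.46,-.08,.20,-17.1),(.591,-.232,.16,-17.1),(.591,-.232,.06,-17.1)])
E
```

```text
5.3667 [0.41317909 0.30899766 0.18876597] 0.6880161969573171 86.21772296726704
('red', 0.4285, 0.3122, 92, 60, 10.9, 0.2065, np.int64(31539))
(0.45, 0.15, 0.2, 0) dp [0.73, 16.25, -1.35] dr [-0.001, -0.003, 0.188] n>=3.9
(0.46, -0.08, 0.2, -17.1) dp [1.0, 23.0, 0.0] dr [0.0, 0.0, 0.298] n>=5.5
(0.591, -0.232, 0.16, -17.1) dp [16.99, 10.68, 4.0] dr [0.0, 0.0, 0.0] n>=4.9
(0.591, -0.232, 0.06, -17.1) dp [0.0, 0.0, 10.0] dr [0.0, 0.0, 0.0] n>=2.4
```

Request:
{"op": "step_arm", "data": {"steps": [{"dp": [0.2, 3, -1.3], "dr": [0, 0, 0.03], "jaw": 0.6}, {"dp": [0.7, 7, -1.3], "dr": [0, 0, 0.1], "jaw": 0.6}, {"dp": [0.7, 11, -1.3], "dr": [0, 0, 0.16], "jaw": 0.6}, {"dp": [0.7, 14.5, -1.3], "dr": [0, 0, 0.188], "jaw": 0.6}, {"dp": [0.7, 16.2, -1.3], "dr": [0, 0, 0.188], "jaw": 0.6}, {"dp": [0.7, 16.2, -1.3], "dr": [0, 0, 0.188], "jaw": 0.6}]}}

```text
clock: 5.92
position: [0.4495, 0.1443, 0.1963]
tool_rot: [3.139, -0.013, -0.005]
ft_force: [0.6, 0.0, -1.6]
finger_gap: 0.691
finger_force: 86.6
```

Request:
{"op": "step_arm", "data": {"steps": [{"dp": [0.2, 4, 0], "dr": [0, 0, 0.05], "jaw": 0.6}, {"dp": [0.4, 8, 0], "dr": [0, 0, 0.1], "jaw": 0.6}, {"dp": [0.6, 12, 0], "dr": [0, 0, 0.15], "jaw": 0.6}, {"dp": [0.8, 16, 0], "dr": [0, 0, 0.2], "jaw": 0.6}, {"dp": [1, 20, 0], "dr": [0, 0, 0.25], "jaw": 0.6}, {"dp": [1, 24, 0], "dr": [0, 0, 0.298], "jaw": 0.6}, {"dp": [1, 28, 0], "dr": [0, 0, 0.298], "jaw": 0.6}, {"dp": [1, 31, 0], "dr": [0, 0, 0.298], "jaw": 0.6}]}}

```text
clock: 6.58
position: [0.4578, -0.1628, 0.1966]
tool_rot: [3.106, -0.47, -0.004]
ft_force: [0.3, -0.3, -1.7]
finger_gap: 0.69
finger_force: 86.8
```

```bash
python3 - <<'E'
from h import *
s=robot.state();print(s['clock'],s['position'],s['finger_gap'],s['finger_force'])
c=cam('top')
for col in('red','blue'):
  for b in boxes(c,col,300): print(b)
seq([(.591,-.232,.16,-17.1),(.591,-.232,.065,-17.1)])
E
```

```text
6.5833 [ 0.45783602 -0.16279286  0.19662183] 0.690114821856591 86.79758839309216
('blue', 0.5865, -0.3897, 120, 63, 17.9, 0.0568, np.int64(594))
('blue', 0.4327, -0.3927, 121, 63, 20.0, 0.0564, np.int64(642))
('blue', 0.4336, 0.0264, 119, 61, -13.8, 0.0557, np.int64(608))
(0.591, -0.232, 0.16, -17.1) dp [14.68, 1.96, 3.62] dr [0.003, 0.002, -0.008] n>=3.7
(0.591, -0.232, 0.065, -17.1) dp [0.0, 0.0, 9.5] dr [0.0, 0.0, 0.0] n>=2.3
```

Request:
{"op": "step_arm", "data": {"steps": [{"dp": [3, 0.4, 0], "dr": [0, 0, 0], "jaw": 0.6}, {"dp": [7, 1, 1], "dr": [0, 0, -0.008], "jaw": 0.6}, {"dp": [11, 1.5, 2], "dr": [0.003, 0.002, -0.008], "jaw": 0.6}, {"dp": [14, 1.9, 3], "dr": [0.003, 0.002, -0.008], "jaw": 0.6}, {"dp": [14.7, 2, 3.6], "dr": [0.003, 0.002, -0.008], "jaw": 0.6}, {"dp": [14.7, 2, 3.6], "dr": [0.003, 0.002, -0.008], "jaw": 0.6}, {"dp": [14.7, 2, 3.6], "dr": [0.003, 0.002, -0.008], "jaw": 0.6}]}}

```text
clock: 7.22
position: [0.593, -0.2207, 0.16]
tool_rot: [-3.105, 0.452, 0.003]
ft_force: [-0.2, -0.8, -1.7]
finger_gap: 0.692
finger_force: 86.7
```

```bash
python3 - <<'E'
from h import *
c=cam('wrist');cv2.imwrite('pics/w2.png',c['p'][:,:,::-1])
s=robot.state();print(s['clock'],s['position'],R.from_rotvec(s['tool_rot']).as_matrix()[2])
for b in boxes(c,'red',1000): print(b)
seq([(.591,-.232,.065,-17.1)])
E
```

```text
7.2667 [ 0.59303037 -0.22081168  0.16133922] [-3.97183647e-04 -3.64647418e-03 -9.99993273e-01]
('red', 0.6078, -0.2247, 94, 60, -16.5, 0.1776, np.int64(32043))
(0.591, -0.232, 0.065, -17.1) dp [0.13, 1.17, 9.63] dr [-0.004, 0.0, 0.009] n>=2.3
```

View pics/w2.png

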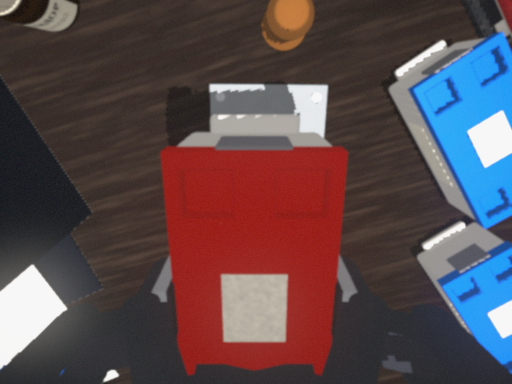

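The red box is held over the plate. The lid sticker is at about (255,308) and the plate's far edge shows at v≈85, from u=211 to 327.

```bash
python3 - <<'E'
from h import *
c=cam('wrist');s=robot.state();print(s['position'])
A=R.from_rotvec(s['tool_rot'])
t=lambda uv,z:(A.inv().apply(onplane(c,uv,z)-s['position'])*100).round(2)
h,sa,v=cv2.split(cv2.cvtColor(c['p'],cv2.COLOR_RGB2HSV))
m=(sa<70)&(v>90);m[:250]=0;m[:,:200]=0;m[:,310:]=0
k=max(comps(m,300),key=np.sum);vu=np.argwhere(k);u0,v0=(vu[:,1].min()+vu[:,1].max())/2,(vu[:,0].min()+vu[:,0].max())/2
print('sticker',u0,v0,vu.min(0),vu.max(0),t([(u0,v0)],s['position'][2]+.018))
print('lid corners',t([(163,149),(346,149)],s['position'][2]+.018))
print('plate far corners',t([(211,85),(327,85)],.014))
seq([(.591,-.232,.065,-17.1)])
E
```

```text
[ 0.59317496 -0.22100495  0.16227351]
sticker 254.0 308.0 [275 221] [341 287] [[ 0.15 -0.06 -1.8 ]]
lid corners [[ 6.13 -2.92 -1.78]
 [ 6.14  2.83 -1.8 ]]
plate far corners [[ 7.65 -3.36 14.85]
 [ 7.65  5.54 14.82]]
(0.591, -0.232, 0.065, -17.1) dp [0.09, 1.15, 9.72] dr [-0.003, -0.001, 0.009] n>=2.3
```

Request:
{"op": "step_arm", "data": {"steps": [{"dp": [0, 1.1, 2], "dr": [0, 0, 0.009], "jaw": 0.6}, {"dp": [0, 1.1, 5], "dr": [-0.003, 0, 0.009], "jaw": 0.6}, {"dp": [0, 1.1, 8], "dr": [-0.003, 0, 0.009], "jaw": 0.6}, {"dp": [0, 1.1, 9.7], "dr": [-0.003, 0, 0.009], "jaw": 0.6}, {"dp": [0, 1.1, 9.7], "dr": [-0.003, 0, 0.009], "jaw": 0.6}, {"dp": [0, 1.1, 9.7], "dr": [-0.003, 0, 0.009], "jaw": 0.6}, {"dp": [0, 1.1, 9.7], "dr": [-0.003, 0, 0.009], "jaw": 0.6}]}}

```text
clock: 7.9
position: [0.5919, -0.2326, 0.0677]
tool_rot: [3.106, -0.468, 0.008]
ft_force: [0.3, -0.0, -1.0]
finger_gap: 0.693
finger_force: 63.4
```

```bash
python3 - <<'E'
from h import *
s=robot.state();print(s['position'],s['ft_force'],s['finger_force'])
seq([(.591,-.232,.046,-17.1)])
E
```

```text
[ 0.59190449 -0.23257009  0.06774674] [ 0.28673672 -0.04387229 -0.99850367] 63.39837099036231
(0.591, -0.232, 0.046, -17.1) dp [-0.11, -0.03, 2.17] dr [0.0, -0.005, -0.0] n>=0.5
```

Request:
{"op": "step_arm", "data": {"steps": [{"dp": [0, 0, 0.6], "dr": [0, 0, 0], "jaw": 0.6}, {"dp": [0, 0, 1.1], "dr": [0, 0, 0], "jaw": 0.6}, {"dp": [0, 0, 1.5], "dr": [0, 0, 0], "jaw": 0.6}, {"dp": [0, 0, 1.8], "dr": [0, 0, 0], "jaw": 0.6}, {"dp": [0, 0, 2.1], "dr": [0, 0, 0], "jaw": 0.6}, {"dp": [0, 0, 2.3], "dr": [0, 0, 0], "jaw": 0.6}, {"dp": [0, 0, 2.3], "dr": [0, 0, 0], "jaw": 0.6}]}}

```text
clock: 8.48
position: [0.5916, -0.232, 0.0459]
tool_rot: [-3.106, 0.468, -0.005]
ft_force: [-14.7, 5.7, 27.9]
finger_gap: 0.688
finger_force: 89.2
```

```bash
python3 - <<'E'
from h import *
s=robot.state();print(s['position'],s['ft_force'],s['finger_force'],s['finger_gap'])
for n in('top','wrist'):
  for b in boxes(cam(n),'red',300): print(b)
E
```

```text
[ 0.5915739  -0.23197232  0.04587997] [-14.74822359   5.72937148  27.91123369] 89.2046058923006 0.6875323594472453
('red', 0.6059, -0.2361, 93, 60, -17.1, 0.0637, np.int64(31844))
```

Lid top is at 0.064, the seated height. Release and check.

Request:
{"op": "step_arm", "data": {"steps": [{"dp": [0, 0, 0], "dr": [0, 0, 0], "jaw": 0.3}, {"dp": [0, 0, 0], "dr": [0, 0, 0], "jaw": 0}, {"dp": [0, 0, 0], "dr": [0, 0, 0], "jaw": 0}, {"dp": [0, 0, 0], "dr": [0, 0, 0], "jaw": 0}, {"dp": [0, 0, -1], "dr": [0, 0, 0], "jaw": 0}, {"dp": [0, 0, -4], "dr": [0, 0, 0], "jaw": 0}, {"dp": [0, 0, -8], "dr": [0, 0, 0], "jaw": 0}, {"dp": [0, 0, -11], "dr": [0, 0, 0], "jaw": 0}]}}

```text
clock: 9.25
position: [0.591, -0.2325, 0.1551]
tool_rot: [3.106, -0.468, 0.004]
ft_force: [1.2, 0.7, -0.2]
finger_gap: 0.995
finger_force: 0.0
```

Request:
{"op": "step_arm", "data": {"steps": [{"dp": [0, 0, -4], "dr": [0, 0, 0], "jaw": 0}, {"dp": [0, 0, -4], "dr": [0, 0, 0], "jaw": 0.5}, {"dp": [0, 0, -4], "dr": [0, 0, 0], "jaw": 0.5}, {"dp": [0, 0, -4], "dr": [0, 0, 0], "jaw": 0.5}]}}

```text
clock: 9.58
position: [0.5906, -0.2325, 0.1925]
tool_rot: [3.106, -0.468, 0.004]
ft_force: [-1.1, 0.7, -0.8]
finger_gap: 0.604
finger_force: 0.0
```

```bash
python3 - <<'E'
from h import *
s=robot.state();print(s['clock'],s['position'],s['finger_gap'])
c=cam('wrist');cv2.imwrite('pics/w3.png',c['p'][:,:,::-1])
for b in boxes(c,'red',1000): print(b)
P=depthpts(c,max(comps(mask(c,'red'),1000),key=np.sum));P=P[abs(P[:,2]-np.median(P[:,2]))<.005];a=np.linalg.svd(P-P.mean(0))[2][2];print('tilt',np.arccos(abs(a[2])))
y=depthpts(c,max(comps(mask(c,'yellow'),300),key=np.sum));print('paddle',np.median(y,0))
seq([(.4333,-.1833,.19,-17.1),(.4333,-.1833,.115,-17.1),(.4333,-.1833,.067,-17.1)])
E
```

```text
9.5833 [ 0.59060968 -0.23251475  0.19250799] 0.6037882111931523
('red', 0.6637, -0.4246, 42, 25, 18.4, 0.0373, np.int64(1545))
('red', 0.5919, -0.232, 119, 60, -17.1, 0.0637, np.int64(9568))
tilt 0.0006320705330544445
paddle [ 0.44593538 -0.18577711  0.0815663 ]
(0.4333, -0.1833, 0.19, -17.1) dp [-16.43, -0.06, 0.13] dr [-0.0, -0.0, -0.001] n>=3.9
(0.4333, -0.1833, 0.115, -17.1) dp [0.0, 0.0, 7.5] dr [0.0, 0.0, 0.0] n>=1.8
(0.4333, -0.1833, 0.067, -17.1) dp [0.0, 0.0, 4.8] dr [0.0, 0.0, 0.0] n>=1.2
```

View pics/w3.png

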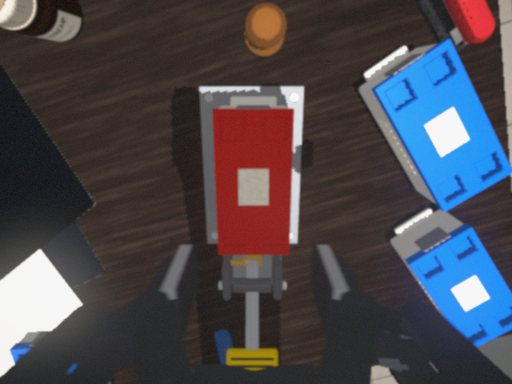

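The red box is seated, with its lid at (254,182) centred on the plate, tilt about 0 and lid height 0.0637. Now the lever, with the fingers shut.

Request:
{"op": "step_arm", "data": {"steps": [{"dp": [-4, 0, 0], "dr": [0, 0, 0], "jaw": 1}, {"dp": [-8, 0, 0], "dr": [0, 0, 0], "jaw": 1}, {"dp": [-12, 0, 0], "dr": [0, 0, 0], "jaw": 1}, {"dp": [-15, 0, 0], "dr": [0, 0, 0], "jaw": 1}, {"dp": [-16.4, 0, 0], "dr": [0, 0, 0], "jaw": 1}, {"dp": [-16.4, 0, 0], "dr": [0, 0, 0], "jaw": 1}, {"dp": [-16.4, 0, 0], "dr": [0, 0, 0], "jaw": 1}, {"dp": [-16.4, 0, 0], "dr": [0, 0, 0], "jaw": 1}]}}

```text
clock: 10.3
position: [0.4345, -0.1842, 0.1915]
tool_rot: [-3.106, 0.468, -0.002]
ft_force: [1.4, 0.1, -0.6]
finger_gap: 0.002
finger_force: 0.0
```

Request:
{"op": "step_arm", "data": {"steps": [{"dp": [0, 0, 3], "dr": [0, 0, 0], "jaw": 1}, {"dp": [0, 0, 6], "dr": [0, 0, 0], "jaw": 1}, {"dp": [0, 0, 7], "dr": [0, 0, 0], "jaw": 1}, {"dp": [0, 0, 7], "dr": [0, 0, 0], "jaw": 1}, {"dp": [0, 0, 7], "dr": [0, 0, 0], "jaw": 1}]}}

```text
clock: 10.72
position: [0.4346, -0.1841, 0.1219]
tool_rot: [-3.106, 0.468, -0.001]
ft_force: [-0.3, -0.6, -0.3]
finger_gap: -0.001
finger_force: 0.0
```

```bash
python3 - <<'E'
from h import *
s=robot.state();print(s['position'],s['ft_force'],s['finger_gap'])
seq([(.4338,-.1835,.067,-17.1)])
E
```

```text
[ 0.43457402 -0.18407794  0.12192365] [-0.25996963 -0.55299621 -0.30306977] -0.0007350966253187077
(0.4338, -0.1835, 0.067, -17.1) dp [-0.09, -0.03, 5.49] dr [-0.001, -0.001, -0.0] n>=1.3
```

Request:
{"op": "step_arm", "data": {"steps": [{"dp": [0, 0, 1], "dr": [0, 0, 0], "jaw": 1}, {"dp": [0, 0, 2], "dr": [0, 0, 0], "jaw": 1}, {"dp": [0, 0, 3], "dr": [0, 0, 0], "jaw": 1}, {"dp": [0, 0, 4], "dr": [0, 0, 0], "jaw": 1}, {"dp": [0, 0, 5], "dr": [0, 0, 0], "jaw": 1}, {"dp": [0, 0, 5.4], "dr": [0, 0, 0], "jaw": 1}, {"dp": [0, 0, 5.4], "dr": [0, 0, 0], "jaw": 1}, {"dp": [0, 0, 5.4], "dr": [0, 0, 0], "jaw": 1}]}}

```text
clock: 11.38
position: [0.4339, -0.1841, 0.0677]
tool_rot: [-3.106, 0.468, -0.001]
ft_force: [-1.3, -0.4, 1.7]
finger_gap: 0.002
finger_force: 0.9
```

Request:
{"op": "step_arm", "data": {"steps": [{"dp": [0, 0, 0], "dr": [0, 0, 0], "jaw": 1}, {"dp": [0, 0, 0], "dr": [0, 0, 0], "jaw": 1}, {"dp": [0, 0, 0], "dr": [0, 0, 0], "jaw": 1}, {"dp": [0, 0, 0], "dr": [0, 0, 0], "jaw": 1}]}}

```text
clock: 11.72
position: [0.4344, -0.1842, 0.0682]
tool_rot: [3.106, -0.468, 0.004]
ft_force: [-1.3, 0.9, 2.2]
finger_gap: -0.0
finger_force: 1.0
```

Request:
{"op": "step_arm", "data": {"steps": [{"dp": [0, 0, -2], "dr": [0, 0, 0], "jaw": 1}, {"dp": [0, 0, -4], "dr": [0, 0, 0], "jaw": 1}, {"dp": [0, 0, -8], "dr": [0, 0, 0], "jaw": 0}, {"dp": [0, 0, -12], "dr": [0, 0, 0], "jaw": 0}, {"dp": [0, 0, -14], "dr": [0, 0, 0], "jaw": 0}, {"dp": [0, 0, -14], "dr": [0, 0, 0], "jaw": 0}]}}

```text
clock: 12.22
position: [0.4367, -0.185, 0.2136]
tool_rot: [3.104, -0.468, 0.018]
ft_force: [0.7, -0.9, 0.5]
finger_gap: 0.564
finger_force: 0.0
```

```bash
python3 - <<'E'
from h import *
s=robot.state();print(s['clock'],s['position'],s['finger_gap'])
for n in('wrist','scene','top'):
  c=cam(n)
  for m in comps(mask(c,'yellow'),40): print(n,'paddle',np.median(depthpts(c,m),0))
  for b in boxes(c,'blue',150)+boxes(c,'red',150): print(n,b)
# next: box C (near, right)
seq([(.434,-.39,.20,20),(.434,-.39,.10,20)])
E
```

```text
12.2167 [ 0.43672673 -0.18497188  0.21361134] 0.5641118073754381
wrist paddle [ 0.5218432  -0.2087962   0.02660229]
wrist paddle [ 0.51557373 -0.19116134  0.03622434]
wrist paddle [ 0.42182305 -0.17804682  0.0525888 ]
wrist ('blue', 0.4345, -0.3881, 122, 64, 20.1, 0.0556, np.int64(7683))
wrist ('blue', 0.4351, 0.0268, 122, 65, -13.7, 0.0556, np.int64(6531))
wrist ('red', 0.5513, -0.2192, 59, 36, 72.9, 0.0634, np.int64(4262))
scene ('blue', 0.4317, -0.3882, 123, 69, 19.0, 0.0551, np.int64(270))
scene ('blue', 0.4319, 0.0298, 122, 64, -13.6, 0.0553, np.int64(346))
scene ('red', 0.5899, -0.232, 128, 66, -17.2, 0.0633, np.int64(267))
top paddle [ 0.41719901 -0.17761919  0.05341528]
top ('blue', 0.5866, -0.3899, 121, 63, 18.0, 0.0564, np.int64(512))
top ('blue', 0.4335, 0.0265, 119, 61, -13.6, 0.0558, np.int64(609))
top ('blue', 0.4242, -0.3962, 102, 62, 19.5, 0.0565, np.int64(349))
top ('red', 0.6968, -0.4178, 115, 23, 19.4, 0.0382, np.int64(217))
top ('red', 0.5901, -0.235, 123, 61, -17.0, 0.064, np.int64(493))
(0.434, -0.39, 0.2, 20) dp [6.09, 19.68, 0.77] dr [0.001, -0.002, -0.648] n>=5.2
(0.434, -0.39, 0.1, 20) dp [0.0, 0.0, 10.0] dr [0.0, 0.0, 0.0] n>=2.4
```

The lever is latched: paddle top about 0.053. Next the near right-hand blue box.

Request:
{"op": "step_arm", "data": {"steps": [{"dp": [6, 19.6, 0.8], "dr": [0, 0, -0.648], "jaw": 0}, {"dp": [6, 19.6, 0.8], "dr": [0, 0, -0.648], "jaw": 0}, {"dp": [6, 19.6, 0.8], "dr": [0, 0, -0.648], "jaw": 0}, {"dp": [6, 19.6, 0.8], "dr": [0, 0, -0.648], "jaw": 0}, {"dp": [6, 19.6, 0.8], "dr": [0, 0, -0.648], "jaw": 0}, {"dp": [6, 19.6, 0.8], "dr": [0, 0, -0.648], "jaw": 0}, {"dp": [6, 19.6, 0.8], "dr": [0, 0, -0.648], "jaw": 0}, {"dp": [6, 19.6, 0.8], "dr": [0, 0, -0.648], "jaw": 0}]}}

```text
clock: 13.03
position: [0.4327, -0.3889, 0.1978]
tool_rot: [-3.092, -0.541, 0.0]
ft_force: [0.1, 0.3, 0.5]
finger_gap: 0.998
finger_force: 0.0
```

Request:
{"op": "step_arm", "data": {"steps": [{"dp": [0, 0, 1], "dr": [0, 0, 0], "jaw": 0}, {"dp": [0, 0, 2], "dr": [0, 0, 0], "jaw": 0}, {"dp": [0, 0, 2], "dr": [0, 0, 0], "jaw": 0}]}}

```text
clock: 13.28
position: [0.4329, -0.3868, 0.177]
tool_rot: [-3.091, -0.547, 0.001]
ft_force: [-0.0, 0.8, -0.3]
finger_gap: 1.002
finger_force: 0.0
```

```bash
python3 - <<'E'
from h import *
s=robot.state();print(s['clock'],s['position'],s['finger_gap'])
c=cam('wrist')
for b in boxes(c,'blue',1000):
  print(b)
  if b[6]>.04: go(b[1],b[2],.035,b[5])
E
```

```text
13.2833 [ 0.43293615 -0.38683985  0.17695851] 1.0022931608291958
('blue', 0.5522, -0.3985, 61, 46, -72.0, 0.0555, np.int64(5777))
 dp [10.8, 5.17, 14.3] dr [-0.002, 0.002, 1.607]
('blue', 0.4344, -0.3895, 122, 61, 20.1, 0.0556, np.int64(10611))
 dp [0.04, 0.28, 14.31] dr [-0.002, -0.0, -0.001]
```

Request:
{"op": "step_arm", "data": {"steps": [{"dp": [0, 0.2, 3], "dr": [0, 0, 0], "jaw": 0}, {"dp": [0, 0.3, 7], "dr": [0, 0, 0], "jaw": 0}, {"dp": [0, 0.3, 11], "dr": [0, 0, 0], "jaw": 0}, {"dp": [0, 0.3, 13.5], "dr": [0, 0, 0], "jaw": 0}, {"dp": [0, 0.3, 14.2], "dr": [0, 0, 0], "jaw": 0}, {"dp": [0, 0.3, 14.2], "dr": [0, 0, 0], "jaw": 0}, {"dp": [0, 0.3, 14.2], "dr": [0, 0, 0], "jaw": 0}]}}

```text
clock: 13.92
position: [0.4357, -0.3922, 0.0394]
tool_rot: [3.092, 0.545, 0.004]
ft_force: [-0.0, -0.2, 1.9]
finger_gap: 1.0
finger_force: 0.0
```

Request:
{"op": "step_arm", "data": {"steps": [{"dp": [0, 0, 0], "dr": [0, 0, 0], "jaw": 0.6}, {"dp": [0, 0, 0], "dr": [0, 0, 0], "jaw": 0.6}, {"dp": [0, 0, 0], "dr": [0, 0, 0], "jaw": 0.6}, {"dp": [0, 0, 0], "dr": [0, 0, 0], "jaw": 0.6}, {"dp": [0, 0, 0], "dr": [0, 0, 0], "jaw": 0.6}, {"dp": [0, 0, 0], "dr": [0, 0, 0], "jaw": 0.6}, {"dp": [0, 0, 0], "dr": [0, 0, 0], "jaw": 0.6}, {"dp": [0, 0, 0], "dr": [0, 0, 0], "jaw": 0.6}], "grip_force": 90}}

```text
clock: 14.58
position: [0.4362, -0.3929, 0.0408]
tool_rot: [3.09, 0.545, 0.007]
ft_force: [-1.2, 2.6, 8.2]
finger_gap: 0.686
finger_force: 95.4
```

Request:
{"op": "step_arm", "data": {"steps": [{"dp": [0, 0, -1], "dr": [0, 0, 0], "jaw": 0.6}, {"dp": [0, 0, -3], "dr": [0, 0, 0], "jaw": 0.6}, {"dp": [0, 0, -6], "dr": [0, 0, 0], "jaw": 0.6}, {"dp": [0, 0, -9], "dr": [0, 0, 0], "jaw": 0.6}, {"dp": [0, 0, -12], "dr": [0, 0, 0], "jaw": 0.6}, {"dp": [0, 0, -15], "dr": [0, 0, 0], "jaw": 0.6}, {"dp": [0, 0, -16], "dr": [0, 0, 0], "jaw": 0.6}, {"dp": [0, 0, -16], "dr": [0, 0, 0], "jaw": 0.6}]}}

```text
clock: 15.25
position: [0.436, -0.3931, 0.2026]
tool_rot: [3.087, 0.544, 0.01]
ft_force: [-0.1, -0.7, -1.9]
finger_gap: 0.686
finger_force: 96.9
```

```bash
cat >> h.py <<'E'
def inhand(sz):
    """box centre in hand (tool cm) from lid sticker/far lid edge, lid-top height above TCP"""
    c=cam('wrist');s=robot.state();A=R.from_rotvec(s['tool_rot'])
    m=max(comps(mask(c,'blue'),3000),key=lambda k:k[150:,150:360].sum());P=depthpts(c,m);L=A.inv().apply(P-s['position']);zt=np.median(L[:,2])
    q=L[abs(L[:,2]-zt)<.006];h,sa,v=cv2.split(cv2.cvtColor(c['p'],cv2.COLOR_RGB2HSV))
    k=(sa<70)&(v>90);k[:200]=0;k[:,:200]=0;k[:,310:]=0;k=max(comps(k,300),key=np.sum);vu=np.argwhere(k)
    u0,v0=(vu[:,1].min()+vu[:,1].max())/2,(vu[:,0].min()+vu[:,0].max())/2
    st=A.inv().apply(onplane(c,[(u0,v0)],s['position'][2]-zt)-s['position'])[0]
    print(s['clock'],s['position'].round(4),'force',s['finger_force'],'gap',s['finger_gap'],'lid z(tool)',zt.round(4),'sticker xy cm',(st[:2]*100).round(2),'far lid edge x',(np.percentile(q[:,0],99.5)*100).round(2),'y',(np.percentile(q[:,1],[.5,99.5])*100).round(2))
    return c
E
python3 - <<'E'
from h import *
inhand(0)
seq([(.50,-.30,.20,0),(.5915,-.232,.18,-17.1)])
E
```

```text
15.3 [ 0.4351 -0.3924  0.1997] force 96.86305649578571 gap 0.6867143096800662 lid z(tool) -0.0175 sticker xy cm [0.04 0.11] far lid edge x 6.03 y [-2.83  3.04]
(0.5, -0.3, 0.2, 0) dp [9.26, -6.46, -0.03] dr [0.004, -0.004, 0.349] n>=2.8
(0.5915, -0.232, 0.18, -17.1) dp [9.15, -6.8, 2.0] dr [0.0, 0.0, 0.298] n>=2.8
```

Request:
{"op": "step_arm", "data": {"steps": [{"dp": [3, -2, 0], "dr": [0, 0, 0.1], "jaw": 0.6}, {"dp": [6, -4.2, 0], "dr": [0.002, -0.002, 0.22], "jaw": 0.6}, {"dp": [9.2, -6.4, 0], "dr": [0.004, -0.004, 0.349], "jaw": 0.6}, {"dp": [9.2, -6.4, 0], "dr": [0.004, -0.004, 0.349], "jaw": 0.6}, {"dp": [9.2, -6.4, 0], "dr": [0.004, -0.004, 0.349], "jaw": 0.6}]}}

```text
clock: 15.72
position: [0.5003, -0.2961, 0.1957]
tool_rot: [-3.136, -0.009, 0.008]
ft_force: [-0.2, -1.0, -1.6]
finger_gap: 0.687
finger_force: 96.8
```

Request:
{"op": "step_arm", "data": {"steps": [{"dp": [3, -2, 0.5], "dr": [0, 0, 0.1], "jaw": 0.6}, {"dp": [6, -4.4, 1], "dr": [0, 0, 0.2], "jaw": 0.6}, {"dp": [9.1, -6.8, 2], "dr": [0, 0, 0.298], "jaw": 0.6}, {"dp": [9.1, -6.8, 2], "dr": [0, 0, 0.298], "jaw": 0.6}, {"dp": [9.1, -6.8, 2], "dr": [0, 0, 0.298], "jaw": 0.6}, {"dp": [9.1, -6.8, 2], "dr": [0, 0, 0.298], "jaw": 0.6}]}}

```text
clock: 16.22
position: [0.5888, -0.2332, 0.1761]
tool_rot: [-3.105, 0.465, 0.01]
ft_force: [0.0, -1.0, -1.7]
finger_gap: 0.685
finger_force: 96.9
```

```bash
python3 - <<'E'
from h import *
c=inhand(0);cv2.imwrite('pics/w4.png',c['p'][:,:,::-1])
s=robot.state();A=R.from_rotvec(s['tool_rot']);print(A.as_matrix()[:,2])
P=depthpts(c,mask(c,'red'));P=P[abs(P[:,2]-.064)<.008];L=A.inv().apply(P-s['position'])*100
L=L[(abs(L[:,0])<9)&(abs(L[:,1])<6)]
if len(L):print('red lid below: far x',np.percentile(L[:,0],99.5),'y',np.percentile(L[:,1],[.5,99.5]),len(L))
seq([(.5915,-.232,.118,-17.1)])
E
```

```text
16.2667 [ 0.5886 -0.2341  0.1768] force 96.89230799674988 gap 0.688809174665172 lid z(tool) -0.0139 sticker xy cm [-0.04 -0.14] far lid edge x 5.96 y [-3.09  2.83]
[-0.00525498  0.00222643 -0.99998371]
red lid below: far x 6.305251845296963 y [-3.23732386  2.51231899] 625
(0.5915, -0.232, 0.118, -17.1) dp [0.25, -0.29, 5.87] dr [-0.001, 0.006, -0.001] n>=1.4
```

View pics/w4.png

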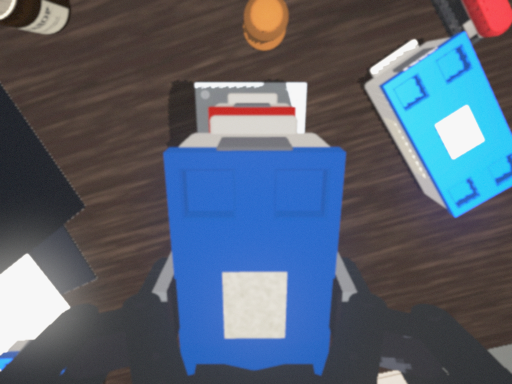

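The held blue box sits directly over the red lid, whose far edge is at (252,112). A small correction, then down.

Request:
{"op": "step_arm", "data": {"steps": [{"dp": [0.2, -0.3, 2], "dr": [0, 0.005, 0], "jaw": 0.6}, {"dp": [0.2, -0.3, 4], "dr": [0, 0.005, 0], "jaw": 0.6}, {"dp": [0.2, -0.3, 5.5], "dr": [0, 0.005, 0], "jaw": 0.6}, {"dp": [0.2, -0.3, 5.7], "dr": [0, 0.005, 0], "jaw": 0.6}, {"dp": [0.2, -0.3, 5.7], "dr": [0, 0.005, 0], "jaw": 0.6}, {"dp": [0.2, -0.3, 5.7], "dr": [0, 0.005, 0], "jaw": 0.6}, {"dp": [0.2, -0.3, 5.7], "dr": [0, 0.005, 0], "jaw": 0.6}]}}

```text
clock: 16.85
position: [0.5932, -0.2308, 0.1227]
tool_rot: [-3.106, 0.468, -0.007]
ft_force: [0.3, -0.4, -1.6]
finger_gap: 0.685
finger_force: 97.0
```

```bash
python3 - <<'E'
from h import *
c=inhand(0)
seq([(.5915,-.232,.097,-17.1)])
E
```

```text
16.9 [ 0.5933 -0.2306  0.1227] force 96.96853011846542 gap 0.690054212742781 lid z(tool) -0.0146 sticker xy cm [-0.03 -0.02] far lid edge x 5.95 y [-2.97  2.95]
(0.5915, -0.232, 0.097, -17.1) dp [-0.15, 0.19, 2.57] dr [-0.002, -0.004, -0.0] n>=0.6
```

Request:
{"op": "step_arm", "data": {"steps": [{"dp": [-0.1, 0.2, 0.5], "dr": [0, -0.003, 0], "jaw": 0.6}, {"dp": [-0.1, 0.2, 1.0], "dr": [0, -0.003, 0], "jaw": 0.6}, {"dp": [-0.1, 0.2, 1.4], "dr": [0, -0.003, 0], "jaw": 0.6}, {"dp": [-0.1, 0.2, 1.8], "dr": [0, -0.003, 0], "jaw": 0.6}, {"dp": [-0.1, 0.2, 2.1], "dr": [0, -0.003, 0], "jaw": 0.6}, {"dp": [-0.1, 0.2, 2.4], "dr": [0, -0.003, 0], "jaw": 0.6}, {"dp": [-0.1, 0.2, 2.4], "dr": [0, -0.003, 0], "jaw": 0.6}]}}

```text
clock: 17.48
position: [0.5913, -0.2314, 0.099]
tool_rot: [-3.105, 0.466, 0.001]
ft_force: [-8.1, 2.2, 13.6]
finger_gap: 0.687
finger_force: 98.6
```

```bash
python3 - <<'E'
from h import *
s=robot.state();print(s['position'],s['ft_force'])
c=cam('wrist')
P=depthpts(c,max(comps(mask(c,'blue'),3000),key=np.sum));print('lid z',np.percentile(P[:,2],[25,50,75]))
E
```

```text
[ 0.59126857 -0.23144688  0.09895703] [-8.13576146  2.20572518 13.57579454]
lid z [0.11301656 0.11361848 0.11407311]
```

Lid is at 0.1136, so it's seated. Release.

Request:
{"op": "step_arm", "data": {"steps": [{"dp": [0, 0, 0], "dr": [0, 0, 0], "jaw": 0.3}, {"dp": [0, 0, 0], "dr": [0, 0, 0], "jaw": 0}, {"dp": [0, 0, 0], "dr": [0, 0, 0], "jaw": 0}, {"dp": [0, 0, 0], "dr": [0, 0, 0], "jaw": 0}, {"dp": [0, 0, -1], "dr": [0, 0, 0], "jaw": 0}, {"dp": [0, 0, -4], "dr": [0, 0, 0], "jaw": 0}, {"dp": [0, 0, -8], "dr": [0, 0, 0], "jaw": 0}, {"dp": [0, 0, -11], "dr": [0, 0, 0], "jaw": 0}]}}

```text
clock: 18.2
position: [0.5916, -0.2317, 0.2102]
tool_rot: [-3.105, 0.466, -0.0]
ft_force: [2.0, -0.1, 0.5]
finger_gap: 0.998
finger_force: 0.0
```

Request:
{"op": "step_arm", "data": {"steps": [{"dp": [0, 0, -3], "dr": [0, 0, 0], "jaw": 0}, {"dp": [0, 0, -4], "dr": [0, 0, 0], "jaw": 0}, {"dp": [0, 0, -4], "dr": [0, 0, 0], "jaw": 0}, {"dp": [0, 0, -4], "dr": [0, 0, 0], "jaw": 0}]}}

```text
clock: 18.53
position: [0.5915, -0.2318, 0.2474]
tool_rot: [-3.105, 0.466, 0.0]
ft_force: [1.3, 0.1, -0.3]
finger_gap: 1.002
finger_force: 0.0
```

```bash
cat >> h.py <<'E'
def survey(*cams):
    s=robot.state();print(s['clock'],s['position'].round(4),s['finger_gap'])
    for n in cams:
        c=cam(n)
        for b in boxes(c,'blue',150): print(n,b)
        for m in comps(mask(c,'blue'),1000):
            P=depthpts(c,m);P=P[abs(P[:,2]-np.median(P[:,2]))<.005];a=np.linalg.svd(P-P.mean(0),full_matrices=False)[2][2];print('  z',P[:,2].mean().round(4),'tilt',np.arccos(abs(a[2])).round(4))
E
python3 - <<'E'
from h import *
survey('wrist','top')
seq([(.587,-.3875,.24,18),(.587,-.3875,.16,18)])
E
```

```text
18.5333 [ 0.5915 -0.2318  0.2474] 1.0022587279522237
wrist ('blue', 0.588, -0.386, 123, 62, 17.8, 0.0557, np.int64(7914))
wrist ('blue', 0.5909, -0.2312, 120, 61, -17.5, 0.1136, np.int64(9236))
wrist ('blue', 0.4837, 0.0248, 43, 25, 76.6, 0.0555, np.int64(345))
  z 0.0555 tilt 0.0018
  z 0.1136 tilt 0.0006
top ('blue', 0.58, -0.2311, 102, 60, -16.8, 0.1145, np.int64(506))
top ('blue', 0.4336, 0.0264, 119, 61, -13.8, 0.0556, np.int64(607))
(0.587, -0.3875, 0.24, 18) dp [4.24, 15.02, 0.47] dr [-0.003, 0.004, -0.612] n>=4.9
(0.587, -0.3875, 0.16, 18) dp [0.0, 0.0, 8.0] dr [0.0, 0.0, 0.0] n>=1.9
```

Request:
{"op": "step_arm", "data": {"steps": [{"dp": [3.7, 15, 0.5], "dr": [-0.003, 0.004, -0.612], "jaw": 0}, {"dp": [3.7, 15, 0.5], "dr": [-0.003, 0.004, -0.612], "jaw": 0}, {"dp": [3.7, 15, 0.5], "dr": [-0.003, 0.004, -0.612], "jaw": 0}, {"dp": [3.7, 15, 0.5], "dr": [-0.003, 0.004, -0.612], "jaw": 0}, {"dp": [3.7, 15, 0.5], "dr": [-0.003, 0.004, -0.612], "jaw": 0}, {"dp": [3.7, 15, 0.5], "dr": [-0.003, 0.004, -0.612], "jaw": 0}, {"dp": [3.7, 15, 0.5], "dr": [-0.003, 0.004, -0.612], "jaw": 0}]}}

```text
clock: 19.22
position: [0.5823, -0.3853, 0.2396]
tool_rot: [-3.102, -0.485, -0.002]
ft_force: [1.4, 0.5, 1.0]
finger_gap: 1.002
finger_force: 0.0
```

Request:
{"op": "step_arm", "data": {"steps": [{"dp": [0, 0, 3], "dr": [0, 0, 0], "jaw": 0}, {"dp": [0, 0, 6], "dr": [0, 0, 0], "jaw": 0}, {"dp": [0, 0, 7], "dr": [0, 0, 0], "jaw": 0}, {"dp": [0, 0, 7], "dr": [0, 0, 0], "jaw": 0}, {"dp": [0, 0, 7], "dr": [0, 0, 0], "jaw": 0}]}}

```text
clock: 19.63
position: [0.5832, -0.3848, 0.1719]
tool_rot: [3.103, 0.491, 0.004]
ft_force: [0.1, -0.1, 0.8]
finger_gap: 0.999
finger_force: 0.0
```

```bash
python3 - <<'E'
from h import *
s=robot.state();print(s['clock'],s['position'],s['joints'])
c=cam('wrist');cv2.imwrite('pics/w5.png',c['p'][:,:,::-1])
for b in boxes(c,'blue',1000)+boxes(c,'red',500):
  print(b)
  if .05<b[6]<.06: go(b[1]-.006*.95,b[2]-.006*.31,.035,b[5])
E
```

```text
19.6333 [ 0.58322413 -0.38480559  0.17191372] [ 0.65498365  0.59413907 -0.18714927  1.23966285  0.10652022  1.31525953
 -0.78443763]
('blue', 0.5931, -0.2607, 127, 46, 4.5, 0.1135, np.int64(10450))
('blue', 0.5881, -0.3872, 122, 61, 18.0, 0.0556, np.int64(11129))
 dp [-0.3, 0.26, 13.84] dr [0.003, -0.004, -0.0]
('red', 0.6868, -0.4193, 90, 22, 19.8, 0.0377, np.int64(3778))
('red', 0.5848, -0.2575, 121, 13, -15.9, 0.0633, np.int64(820))
```

View pics/w5.png

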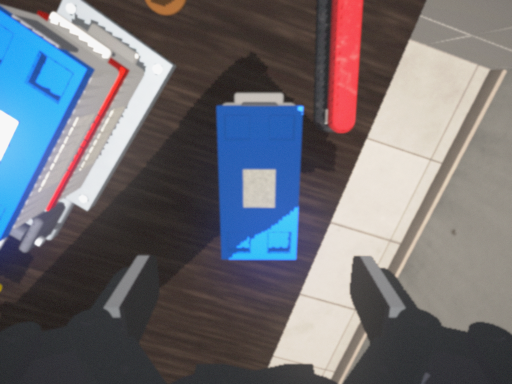

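The box lid is at (260,183). The stapler tip at (340,130) is ahead of the right finger's path and clear of it. Descend and grasp.

Request:
{"op": "step_arm", "data": {"steps": [{"dp": [-0.2, 0.2, 3], "dr": [0.003, -0.004, 0], "jaw": 0}, {"dp": [-0.3, 0.25, 7], "dr": [0.003, -0.004, 0], "jaw": 0}, {"dp": [-0.3, 0.25, 10.5], "dr": [0.003, -0.004, 0], "jaw": 0}, {"dp": [-0.3, 0.25, 13], "dr": [0.003, -0.004, 0], "jaw": 0}, {"dp": [-0.3, 0.25, 13.9], "dr": [0.003, -0.004, 0], "jaw": 0}, {"dp": [-0.3, 0.25, 13.9], "dr": [0.003, -0.004, 0], "jaw": 0}, {"dp": [-0.3, 0.25, 13.9], "dr": [0.003, -0.004, 0], "jaw": 0}]}}

```text
clock: 20.27
position: [0.5826, -0.39, 0.0351]
tool_rot: [3.102, 0.49, 0.001]
ft_force: [0.7, 0.2, 0.8]
finger_gap: 0.996
finger_force: 0.0
```

Request:
{"op": "step_arm", "data": {"steps": [{"dp": [0, 0, 0], "dr": [0, 0, 0], "jaw": 0.6}, {"dp": [0, 0, 0], "dr": [0, 0, 0], "jaw": 0.6}, {"dp": [0, 0, 0], "dr": [0, 0, 0], "jaw": 0.6}, {"dp": [0, 0, 0], "dr": [0, 0, 0], "jaw": 0.6}, {"dp": [0, 0, 0], "dr": [0, 0, 0], "jaw": 0.6}, {"dp": [0, 0, 0], "dr": [0, 0, 0], "jaw": 0.6}, {"dp": [0, 0, 0], "dr": [0, 0, 0], "jaw": 0.6}, {"dp": [0, 0, 0], "dr": [0, 0, 0], "jaw": 0.6}], "grip_force": 90}}

```text
clock: 20.93
position: [0.5828, -0.3902, 0.036]
tool_rot: [3.101, 0.491, 0.003]
ft_force: [-0.6, 1.6, 7.5]
finger_gap: 0.69
finger_force: 96.0
```

Request:
{"op": "step_arm", "data": {"steps": [{"dp": [0, 0, -1], "dr": [0, 0, 0], "jaw": 0.6}, {"dp": [0, 0, -4], "dr": [0, 0, 0], "jaw": 0.6}, {"dp": [0, 0, -8], "dr": [0, 0, 0], "jaw": 0.6}, {"dp": [0, 0, -12], "dr": [0, 0, 0], "jaw": 0.6}, {"dp": [0, 0, -16], "dr": [0, 0, 0], "jaw": 0.6}, {"dp": [0, 0, -19], "dr": [0, 0, 0], "jaw": 0.6}, {"dp": [0, 0, -20], "dr": [0, 0, 0], "jaw": 0.6}, {"dp": [0, 0, -20], "dr": [0, 0, 0], "jaw": 0.6}]}}

```text
clock: 21.6
position: [0.5829, -0.3903, 0.2379]
tool_rot: [3.099, 0.49, 0.007]
ft_force: [0.0, -0.4, -2.5]
finger_gap: 0.694
finger_force: 97.4
```

```bash
python3 - <<'E'
from h import *
inhand(0)
seq([(.5915,-.232,.23,-17.1)])
E
```

```text
21.65 [ 0.5819 -0.3898  0.2342] force 97.3531012237072 gap 0.6901671306529149 lid z(tool) -0.0231 sticker xy cm [0.74 0.08] far lid edge x 6.69 y [-2.87  3.01]
(0.5915, -0.232, 0.23, -17.1) dp [5.78, -14.72, 0.41] dr [0.001, -0.001, 0.612] n>=4.9
```

Request:
{"op": "step_arm", "data": {"steps": [{"dp": [1, -3, 0], "dr": [0, 0, 0.12], "jaw": 0.6}, {"dp": [2, -6, 0], "dr": [0, 0, 0.24], "jaw": 0.6}, {"dp": [3, -9, 0.4], "dr": [0, 0, 0.36], "jaw": 0.6}, {"dp": [4, -12, 0.4], "dr": [0, 0, 0.48], "jaw": 0.6}, {"dp": [5.2, -15.1, 0.4], "dr": [0, 0, 0.612], "jaw": 0.6}, {"dp": [5.2, -15.1, 0.4], "dr": [0, 0, 0.612], "jaw": 0.6}, {"dp": [5.2, -15.1, 0.4], "dr": [0, 0, 0.612], "jaw": 0.6}, {"dp": [5.2, -15.1, 0.4], "dr": [0, 0, 0.612], "jaw": 0.6}]}}

```text
clock: 22.32
position: [0.5833, -0.23, 0.2265]
tool_rot: [-3.107, 0.464, 0.009]
ft_force: [-0.3, -0.6, -2.4]
finger_gap: 0.687
finger_force: 97.5
```

Request:
{"op": "step_arm", "data": {"steps": [{"dp": [0, 0, 2], "dr": [0, 0, 0], "jaw": 0.6}, {"dp": [0, 0, 4], "dr": [0, 0, 0], "jaw": 0.6}, {"dp": [0, 0, 5], "dr": [0, 0, 0], "jaw": 0.6}, {"dp": [0, 0, 5], "dr": [0, 0, 0], "jaw": 0.6}, {"dp": [0, 0, 5], "dr": [0, 0, 0], "jaw": 0.6}, {"dp": [0, 0, 5], "dr": [0, 0, 0], "jaw": 0.6}]}}

```text
clock: 22.82
position: [0.5846, -0.2307, 0.1797]
tool_rot: [-3.106, 0.468, 0.001]
ft_force: [-0.0, -0.4, -2.6]
finger_gap: 0.69
finger_force: 97.5
```

```bash
python3 - <<'E'
from h import *
inhand(0)
s=robot.state();print(s['position'],R.from_rotvec(s['tool_rot']).as_matrix()[:,2])
seq([(.5847,-.2299,.144,-17.1)])
E
```

```text
22.8667 [ 0.5849 -0.2305  0.1801] force 97.48035505414009 gap 0.691073458589561 lid z(tool) -0.0189 sticker xy cm [ 0.62 -0.02] far lid edge x 6.59 y [-2.97  2.94]
[ 0.58488021 -0.2305447   0.18011605] [ 2.23086439e-04  1.56117958e-04 -9.99999963e-01]
(0.5847, -0.2299, 0.144, -17.1) dp [-0.04, -0.06, 3.61] dr [-0.0, -0.0, -0.0] n>=0.9
```

Request:
{"op": "step_arm", "data": {"steps": [{"dp": [0, 0, 1], "dr": [0, 0, 0], "jaw": 0.6}, {"dp": [0, 0, 1.8], "dr": [0, 0, 0], "jaw": 0.6}, {"dp": [0, 0, 2.3], "dr": [0, 0, 0], "jaw": 0.6}, {"dp": [0, 0, 2.8], "dr": [0, 0, 0], "jaw": 0.6}, {"dp": [0, 0, 3.2], "dr": [0, 0, 0], "jaw": 0.6}, {"dp": [0, 0, 3.5], "dr": [0, 0, 0], "jaw": 0.6}, {"dp": [0, 0, 3.7], "dr": [0, 0, 0], "jaw": 0.6}, {"dp": [0, 0, 3.7], "dr": [0, 0, 0], "jaw": 0.6}]}}

```text
clock: 23.53
position: [0.5843, -0.2299, 0.1442]
tool_rot: [-3.107, 0.467, 0.001]
ft_force: [-8.5, 3.5, 13.5]
finger_gap: 0.687
finger_force: 99.1
```

```bash
python3 - <<'E'
from h import *
s=robot.state();print(s['position'],s['ft_force'])
c=cam('wrist')
P=depthpts(c,max(comps(mask(c,'blue'),3000),key=np.sum));print('lid z',np.percentile(P[:,2],[25,50,75]))
E
```

```text
[ 0.58425042 -0.22992985  0.14418518] [-8.48013378  3.47492364 13.47303922]
lid z [0.16296986 0.1635719  0.16400814]
```

Seated at lid height 0.1636. Release and raise.

Request:
{"op": "step_arm", "data": {"steps": [{"dp": [0, 0, 0], "dr": [0, 0, 0], "jaw": 0.3}, {"dp": [0, 0, 0], "dr": [0, 0, 0], "jaw": 0}, {"dp": [0, 0, 0], "dr": [0, 0, 0], "jaw": 0}, {"dp": [0, 0, 0], "dr": [0, 0, 0], "jaw": 0}, {"dp": [0, 0, -1], "dr": [0, 0, 0], "jaw": 0}, {"dp": [0, 0, -4], "dr": [0, 0, 0], "jaw": 0}, {"dp": [0, 0, -8], "dr": [0, 0, 0], "jaw": 0}, {"dp": [0, 0, -12], "dr": [0, 0, 0], "jaw": 0}]}}

```text
clock: 24.25
position: [0.5838, -0.2297, 0.263]
tool_rot: [-3.106, 0.466, 0.006]
ft_force: [0.7, -0.6, 1.6]
finger_gap: 1.0
finger_force: 0.0
```

Request:
{"op": "step_arm", "data": {"steps": [{"dp": [0, 0, -2], "dr": [0, 0, 0], "jaw": 0}, {"dp": [0, 0, -2], "dr": [0, 0, 0], "jaw": 0}, {"dp": [0, 0, -2], "dr": [0, 0, 0], "jaw": 0}]}}

```text
clock: 24.5
position: [0.5853, -0.2302, 0.2845]
tool_rot: [3.107, -0.467, 0.004]
ft_force: [-1.0, -0.8, -0.9]
finger_gap: 0.994
finger_force: 0.0
```

```bash
python3 - <<'E'
from h import *
survey('wrist','top','scene')
seq([(.46,-.12,.27,-15),(.434,.027,.22,-13.7),(.434,.027,.17,-13.7)])
E
```

```text
24.5 [ 0.5853 -0.2302  0.2845] 0.9944539251841135
wrist ('blue', 0.5905, -0.2319, 119, 60, -17.0, 0.1637, np.int64(10422))
wrist ('blue', 0.4729, 0.0213, 54, 45, 77.2, 0.0557, np.int64(822))
  z 0.1636 tilt 0.0009
top ('blue', 0.5751, -0.2284, 93, 57, -17.1, 0.1646, np.int64(465))
top ('blue', 0.4335, 0.0266, 119, 62, -13.6, 0.0559, np.int64(610))
scene ('blue', 0.5851, -0.2297, 123, 63, -15.8, 0.1634, np.int64(231))
scene ('blue', 0.4319, 0.0298, 122, 64, -13.6, 0.0553, np.int64(346))
(0.46, -0.12, 0.27, -15) dp [-15.07, -6.86, 1.12] dr [-0.001, 0.004, -0.036] n>=4.0
(0.434, 0.027, 0.22, -13.7) dp [-6.32, -13.53, 5.0] dr [0.0, 0.0, -0.023] n>=3.8
(0.434, 0.027, 0.17, -13.7) dp [0.0, 0.0, 5.0] dr [0.0, 0.0, 0.0] n>=1.2
```

Request:
{"op": "step_arm", "data": {"steps": [{"dp": [-4, -1.8, 0], "dr": [0, 0, 0], "jaw": 0}, {"dp": [-15, -6.8, 1], "dr": [0, 0, -0.036], "jaw": 0}, {"dp": [-15, -6.8, 1], "dr": [0, 0.004, -0.036], "jaw": 0}, {"dp": [-15, -6.8, 1], "dr": [0, 0.004, -0.036], "jaw": 0}, {"dp": [-15, -6.8, 1], "dr": [0, 0.004, -0.036], "jaw": 0}, {"dp": [-15, -6.8, 1], "dr": [0, 0.004, -0.036], "jaw": 0}, {"dp": [-15, -6.8, 1], "dr": [0, 0.004, -0.036], "jaw": 0}]}}

```text
clock: 25.23
position: [0.4609, -0.1212, 0.2718]
tool_rot: [3.114, -0.411, 0.003]
ft_force: [0.8, -1.4, 0.2]
finger_gap: 1.001
finger_force: 0.0
```

Request:
{"op": "step_arm", "data": {"steps": [{"dp": [-6.3, -13.5, 5], "dr": [0, 0, -0.023], "jaw": 0}, {"dp": [-6.3, -13.5, 5], "dr": [0, 0, -0.023], "jaw": 0}, {"dp": [-6.3, -13.5, 5], "dr": [0, 0, -0.023], "jaw": 0}, {"dp": [-6.3, -13.5, 5], "dr": [0, 0, -0.023], "jaw": 0}, {"dp": [-6.3, -13.5, 8], "dr": [0, 0, -0.023], "jaw": 0}, {"dp": [-6.3, -13.5, 10], "dr": [0, 0, -0.023], "jaw": 0}, {"dp": [-6.3, -13.5, 10], "dr": [0, 0, -0.023], "jaw": 0}, {"dp": [-6.3, -13.5, 10], "dr": [0, 0, -0.023], "jaw": 0}]}}

```text
clock: 25.9
position: [0.4356, 0.0252, 0.1715]
tool_rot: [-3.119, 0.377, 0.001]
ft_force: [0.3, 0.3, 0.6]
finger_gap: 1.002
finger_force: 0.0
```

```bash
python3 - <<'E'
from h import *
s=robot.state();print(s['clock'],s['position'],s['joints'],R.from_rotvec(s['tool_rot']).as_matrix()[:,2])
for b in boxes(cam('wrist'),'blue',1000):
  print(b)
  if .05<b[6]<.06: go(b[1],b[2],.035,b[5])
E
```

```text
25.9 [0.43559807 0.02520038 0.17145537] [ 0.21862808  0.05425742 -0.35840744  1.9557746   0.02054477  1.13542752
 -1.95906063] [-3.96246290e-04  3.44721227e-04 -9.99999862e-01]
('blue', 0.4361, 0.029, 119, 59, -13.8, 0.0556, np.int64(9025))
 dp [-0.14, -0.35, 13.76] dr [-0.001, -0.002, 0.0]
('blue', 0.4019, -0.1328, 44, 22, -9.7, 0.0158, np.int64(1093))
```

Request:
{"op": "step_arm", "data": {"steps": [{"dp": [0, -0.2, 3], "dr": [0, 0, 0], "jaw": 0}, {"dp": [0, -0.3, 7], "dr": [0, 0, 0], "jaw": 0}, {"dp": [0, -0.3, 10.5], "dr": [0, 0, 0], "jaw": 0}, {"dp": [0, -0.3, 13], "dr": [0, 0, 0], "jaw": 0}, {"dp": [0, -0.3, 13.8], "dr": [0, 0, 0], "jaw": 0}, {"dp": [0, -0.3, 13.8], "dr": [0, 0, 0], "jaw": 0}, {"dp": [0, -0.3, 13.8], "dr": [0, 0, 0], "jaw": 0}]}}

```text
clock: 26.53
position: [0.438, 0.0285, 0.0356]
tool_rot: [-3.119, 0.376, -0.006]
ft_force: [0.3, -0.4, 0.5]
finger_gap: 0.997
finger_force: 0.0
```

Request:
{"op": "step_arm", "data": {"steps": [{"dp": [0, 0, 0], "dr": [0, 0, 0], "jaw": 0.6}, {"dp": [0, 0, 0], "dr": [0, 0, 0], "jaw": 0.6}, {"dp": [0, 0, 0], "dr": [0, 0, 0], "jaw": 0.6}, {"dp": [0, 0, 0], "dr": [0, 0, 0], "jaw": 0.6}, {"dp": [0, 0, 0], "dr": [0, 0, 0], "jaw": 0.6}, {"dp": [0, 0, 0], "dr": [0, 0, 0], "jaw": 0.6}, {"dp": [0, 0, 0], "dr": [0, 0, 0], "jaw": 0.6}, {"dp": [0, 0, 0], "dr": [0, 0, 0], "jaw": 0.6}], "grip_force": 90}}

```text
clock: 27.2
position: [0.4381, 0.0286, 0.0361]
tool_rot: [-3.119, 0.375, -0.01]
ft_force: [-1.5, -0.8, 8.8]
finger_gap: 0.689
finger_force: 93.9
```

Request:
{"op": "step_arm", "data": {"steps": [{"dp": [0, 0, -1], "dr": [0, 0, 0], "jaw": 0.6}, {"dp": [0, 0, -4], "dr": [0, 0, 0], "jaw": 0.6}, {"dp": [0, 0, -8], "dr": [0, 0, 0], "jaw": 0.6}, {"dp": [0, 0, -12], "dr": [0, 0, 0], "jaw": 0.6}, {"dp": [0, 0, -16], "dr": [0, 0, 0], "jaw": 0.6}, {"dp": [0, 0, -20], "dr": [0, 0, 0], "jaw": 0.6}, {"dp": [0, 0, -24], "dr": [0, 0, 0], "jaw": 0.6}, {"dp": [0, 0, -25], "dr": [0, 0, 0], "jaw": 0.6}]}}

```text
clock: 27.87
position: [0.4376, 0.0293, 0.2918]
tool_rot: [-3.118, 0.374, -0.02]
ft_force: [0.3, 0.1, -2.4]
finger_gap: 0.691
finger_force: 98.0
```

Request:
{"op": "step_arm", "data": {"steps": [{"dp": [0, 0, 0], "dr": [0, 0, 0], "jaw": 0.6}, {"dp": [0, 0, 0], "dr": [0, 0, 0], "jaw": 0.6}]}}

```text
clock: 28.03
position: [0.4355, 0.0288, 0.284]
tool_rot: [3.119, -0.375, 0.005]
ft_force: [-0.2, 0.1, -3.6]
finger_gap: 0.684
finger_force: 98.0
```

```bash
python3 - <<'E'
from h import *
inhand(0)
seq([(.46,-.18,.285,-17.1),(.5912,-.232,.285,-17.1)])
E
```

```text
28.0833 [0.4349 0.0286 0.2826] force 97.96243630349636 gap 0.6893646088633448 lid z(tool) -0.0205 sticker xy cm [-0.12 -0.06] far lid edge x 5.85 y [-2.99  2.88]
(0.46, -0.18, 0.285, -17.1) dp [7.38, 19.68, -0.23] dr [0.0, -0.0, 0.059] n>=5.0
(0.5912, -0.232, 0.285, -17.1) dp [14.07, 1.11, 0.0] dr [0.0, 0.0, 0.0] n>=3.4
```

Request:
{"op": "step_arm", "data": {"steps": [{"dp": [1, 3, 0], "dr": [0, 0, 0.02], "jaw": 0.6}, {"dp": [2.5, 6.5, 0], "dr": [0, 0, 0.059], "jaw": 0.6}, {"dp": [4, 10.5, 0], "dr": [0, 0, 0.059], "jaw": 0.6}, {"dp": [5.5, 14.5, 0], "dr": [0, 0, 0.059], "jaw": 0.6}, {"dp": [6.8, 18, 0], "dr": [0, 0, 0.059], "jaw": 0.6}, {"dp": [7.4, 19.7, 0], "dr": [0, 0, 0.059], "jaw": 0.6}, {"dp": [7.4, 19.7, 0], "dr": [0, 0, 0.059], "jaw": 0.6}]}}

```text
clock: 28.67
position: [0.459, -0.1857, 0.2807]
tool_rot: [3.104, -0.479, -0.006]
ft_force: [-0.2, 0.3, -3.8]
finger_gap: 0.689
finger_force: 97.9
```

Request:
{"op": "step_arm", "data": {"steps": [{"dp": [3, 0.2, 0], "dr": [0, 0, 0], "jaw": 0.6}, {"dp": [6.5, 0.5, 0], "dr": [0, 0, 0], "jaw": 0.6}, {"dp": [10, 0.8, 0], "dr": [0, 0, 0], "jaw": 0.6}, {"dp": [13, 1.1, 0], "dr": [0, 0, 0], "jaw": 0.6}, {"dp": [14.2, 1.1, 1], "dr": [0, 0, 0], "jaw": 0.6}, {"dp": [14.2, 1.1, 3], "dr": [0, 0, 0], "jaw": 0.6}, {"dp": [14.2, 1.1, 4.5], "dr": [0, 0, 0], "jaw": 0.6}, {"dp": [14.2, 1.1, 4.5], "dr": [0, 0, 0], "jaw": 0.6}]}}

```text
clock: 29.33
position: [0.5914, -0.2307, 0.2323]
tool_rot: [-3.104, 0.464, 0.014]
ft_force: [-0.3, 0.4, -3.7]
finger_gap: 0.689
finger_force: 97.7
```

Request:
{"op": "step_arm", "data": {"steps": [{"dp": [0, 0, 0], "dr": [0, 0, 0], "jaw": 0.6}, {"dp": [0, 0, 0], "dr": [0, 0, 0], "jaw": 0.6}, {"dp": [0, 0, 0], "dr": [0, 0, 0], "jaw": 0.6}]}}

```text
clock: 29.58
position: [0.594, -0.2323, 0.2405]
tool_rot: [3.107, -0.466, 0.006]
ft_force: [0.4, 0.4, -3.4]
finger_gap: 0.691
finger_force: 97.7
```

```bash
python3 - <<'E'
from h import *
inhand(0)
s=robot.state();print(s['position'],R.from_rotvec(s['tool_rot']).as_matrix()[:,2])
seq([(.5924,-.2323,.194,-17.1)])
E
```

```text
29.6333 [ 0.5941 -0.2324  0.2407] force 97.71454095840454 gap 0.6864937748121075 lid z(tool) -0.0187 sticker xy cm [-0.17 -0.05] far lid edge x 5.79 y [-3.01  2.9 ]
[ 0.59407116 -0.23243884  0.24074259] [ 4.08446322e-03 -8.56631136e-04 -9.99991292e-01]
(0.5924, -0.2323, 0.194, -17.1) dp [-0.18, 0.04, 4.67] dr [-0.0, -0.004, 0.0] n>=1.1
```

Request:
{"op": "step_arm", "data": {"steps": [{"dp": [-0.1, 0, 1.5], "dr": [0, -0.004, 0], "jaw": 0.6}, {"dp": [-0.1, 0, 2.6], "dr": [0, -0.004, 0], "jaw": 0.6}, {"dp": [-0.1, 0, 3.2], "dr": [0, -0.004, 0], "jaw": 0.6}, {"dp": [-0.1, 0, 3.2], "dr": [0, -0.004, 0], "jaw": 0.6}, {"dp": [-0.1, 0, 3.7], "dr": [0, -0.004, 0], "jaw": 0.6}, {"dp": [-0.1, 0, 4.2], "dr": [0, -0.004, 0], "jaw": 0.6}, {"dp": [-0.1, 0, 4.5], "dr": [0, -0.004, 0], "jaw": 0.6}, {"dp": [-0.1, 0, 4.7], "dr": [0, -0.004, 0], "jaw": 0.6}]}}

```text
clock: 30.3
position: [0.5934, -0.2321, 0.1944]
tool_rot: [-3.106, 0.466, -0.001]
ft_force: [-8.6, 2.6, 20.2]
finger_gap: 0.685
finger_force: 100.0
```

Request:
{"op": "step_arm", "data": {"steps": [{"dp": [0, 0, 0], "dr": [0, 0, 0], "jaw": 0.6}, {"dp": [0, 0, 0], "dr": [0, 0, 0], "jaw": 0.6}]}}

```text
clock: 30.47
position: [0.5936, -0.2321, 0.1944]
tool_rot: [-3.106, 0.466, -0.002]
ft_force: [-3.7, 2.0, 6.1]
finger_gap: 0.696
finger_force: 98.5
```

```bash
python3 - <<'E'
from h import *
s=robot.state();print(s['position'],s['ft_force'])
c=cam('wrist')
P=depthpts(c,max(comps(mask(c,'blue'),3000),key=np.sum));print('lid z',np.percentile(P[:,2],[25,50,75]))
E
```

```text
[ 0.59355096 -0.23214483  0.19441765] [-3.66908454  1.95785297  6.14724511]
lid z [0.21289661 0.2135086  0.21394609]
```

Lid at 0.2135, seated. Release, raise and check.

Request:
{"op": "step_arm", "data": {"steps": [{"dp": [0, 0, 0], "dr": [0, 0, 0], "jaw": 0.3}, {"dp": [0, 0, 0], "dr": [0, 0, 0], "jaw": 0}, {"dp": [0, 0, 0], "dr": [0, 0, 0], "jaw": 0}, {"dp": [0, 0, 0], "dr": [0, 0, 0], "jaw": 0}, {"dp": [0, 0, -1], "dr": [0, 0, 0], "jaw": 0}, {"dp": [0, 0, -4], "dr": [0, 0, 0], "jaw": 0}, {"dp": [0, 0, -8], "dr": [0, 0, 0], "jaw": 0}, {"dp": [0, 0, -11], "dr": [0, 0, 0], "jaw": 0}]}}

```text
clock: 31.18
position: [0.593, -0.2323, 0.3057]
tool_rot: [-3.106, 0.467, 0.0]
ft_force: [0.3, -0.5, 1.1]
finger_gap: 1.001
finger_force: 0.0
```

Request:
{"op": "step_arm", "data": {"steps": [{"dp": [0, 0, -2], "dr": [0, 0, 0], "jaw": 0}, {"dp": [0, 0, -2], "dr": [0, 0, 0], "jaw": 0}, {"dp": [0, 0, -2], "dr": [0, 0, 0], "jaw": 0}]}}

```text
clock: 31.43
position: [0.5936, -0.2325, 0.3246]
tool_rot: [3.107, -0.467, 0.003]
ft_force: [0.5, 0.7, -1.4]
finger_gap: 0.999
finger_force: 0.0
```

```bash
python3 - <<'E'
from h import *
survey('wrist','top','scene')
seq([(.42,-.42,.34,-17)])
E
```

```text
31.4333 [ 0.5936 -0.2325  0.3246] 0.9993610944311624
wrist ('blue', 0.5915, -0.2318, 120, 60, -16.9, 0.2136, np.int64(10888))
  z 0.2135 tilt 0.0004
top ('blue', 0.5801, -0.2286, 102, 55, -16.9, 0.2146, np.int64(543))
scene ('blue', 0.5866, -0.2278, 124, 59, -17.5, 0.2133, np.int64(238))
(0.42, -0.42, 0.34, -17) dp [-10.99, 23.03, -1.86] dr [-0.001, 0.004, -0.001] n>=6.1
```

Request:
{"op": "step_arm", "data": {"steps": [{"dp": [0, 0, -2], "dr": [0, 0, 0], "jaw": 0}, {"dp": [-11, 23, -2], "dr": [0, 0, 0], "jaw": 0}, {"dp": [-11, 23, -2], "dr": [0, 0, 0], "jaw": 0}, {"dp": [-11, 23, -2], "dr": [0, 0, 0], "jaw": 0}, {"dp": [-11, 23, -2], "dr": [0, 0, 0], "jaw": 0}, {"dp": [-11, 23, -2], "dr": [0, 0, 0], "jaw": 0}, {"dp": [-11, 23, -2], "dr": [0, 0, 0], "jaw": 0}, {"dp": [-11, 23, -2], "dr": [0, 0, 0], "jaw": 0}]}}

```text
clock: 32.25
position: [0.4124, -0.427, 0.3414]
tool_rot: [3.102, -0.486, -0.01]
ft_force: [-2.2, -0.7, 0.3]
finger_gap: 1.0
finger_force: 0.0
```

```bash
python3 - <<'E'
from h import *
survey('top','scene')
a=cam('top');b=cam('scene')
for c in(a,b):
  for m in comps(mask(c,'yellow'),30): print('paddle',np.median(depthpts(c,m),0))
cv2.imwrite('pics/end.png',np.vstack([cv2.resize(a['p'],(400,300)),cv2.resize(b['p'],(400,300))])[:,:,::-1])
E
```

```text
32.25 [ 0.4124 -0.427   0.3414] 1.00032722586375
top ('blue', 0.5831, -0.2315, 134, 63, -16.8, 0.2142, np.int64(782))
scene ('blue', 0.5882, -0.231, 128, 66, -17.4, 0.2132, np.int64(265))
paddle [ 0.41743456 -0.17933433  0.05280925]
paddle [ 0.41725551 -0.1789226   0.05231596]
```

View pics/end.png

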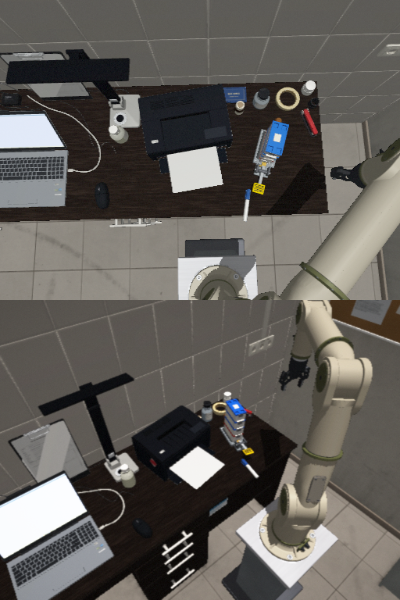

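The column stands straight on the carrier (top view (275,140)), the lever is down at (258,188), no blue boxes remain on the desk, and the hand is clear.

```bash
python3 -c "
from bench import robot
print(robot.finish_job())"
```

```text
the job is handed in; nothing more can be done
None
```

The job is handed in (no verdict was returned): the red box is seated and latched in the carrier (paddle about 53 mm above the desk), the three blue boxes I found are stacked with feet home (lid heights 0.1136, 0.1636 and 0.2135 m), and the hand is clear.

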